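Stand up the oil bottle and hold the spring plunger out at the mark

ROBOT

A 6-joint arm with a two-finger parallel gripper is mounted at the origin on a cart in front of the work surface, level with it; the furniture and walls round the work are solid. World frame = base frame: x ahead of the robot, y to its left, z up, the work surface at z = 0. Lengths are in m, angles in rad, forces in N, time in s.
With the tool pointing down it reaches from about 0.35 to 0.775 m from the base axis. Payload 7.3 kg.
Tool frame: the origin (TCP) lies at the very end of the fingers, on their centre line; the grasp point (between the pads) lies 19 mm behind it; z points along the fingers, y is the direction in which the jaws open and shut (so a half turn about z gives the same grasp; the last joint's range is limited). The gripper opens to 92 mm and grips with 3 to 60 N. Pads are 19 mm wide; open, the fingers measure 130 mm over their backs; the gripper's body (75 mm by 190 mm) begins 47 mm behind the grasp point.
Start: joints at [-1.349, 0.342, 1.524, -0, 1.275, -0.146], TCP at [0.189, -0.49, 0.192] pointing down, gripper open.
Joint ranges: [-2.53, 2.53], [-0.77, 2.02], [0.04, 2.7], [-1, 4.14], [0.28, 2.66], [-3.11, 3.11]. Speed limits (rad/s): [2.57, 2.57, 3.14, 3.14, 3.14, 3.14].

INTERFACE

Orientations are given as [roll, pitch, yaw] about the fixed x, y, z axes, in that order (R = Rz(yaw) Ry(pitch) Rx(roll)).
In Python, from cell import monitor, eyes, order gives the robot as it stands. The module is installed in compiled form; this text tells all that it offers.
- The arm moves only by the tool carry_out, never from a script. Its argument "targets" is a list of rows, each a list of 2 entries, a list of its own where there are three numbers: the shift along the tool's x, y, z in m, then the turn about the tool's z in rad. In form: [[[dx, dy, dz], twist], ...]. A call has 1 to 10 rows; each row shifts and turns the pose as measured when the row begins, along the tool's axes as they then stand; what a row does not reach is not made up. A row lasts 1/8 s, in which the tool goes at most 62.5 mm and 10.7 degrees, less where a joint would pass 70% of its speed; a pose out of reach is approached as far as the arm can. A call is refused whole if a number of a shift passes 0.0625 or a number of a turn 0.188, either way. A call with a gripper value outside its range is refused whole. "fingers" is the closure, from 0 (fully open) to 1 (shut), set as the call begins (left out, the last holds). The fingers move at their own pace and stop on an object; "grip_force" is the grip in N (left out, the last holds). Time passes only in rows, so rows that do not move let the fingers close. It gives the time, the measured TCP pose, the force and the opening at its end, in the units of the state.
- monitor.observe(): the state, without advancing time (a new reading comes with each control period).
- eyes.read_camera(name): name is "scene" or "top" or "wrist"; returns the picture (480x640x3 uint8, red, green, blue); there is no depth.
- eyes.camera_info(name): a dict with "K" (3x3 intrinsics, pixels), "dist" ([k1, k2, p1, p2, k3] as OpenCV has them; the pictures are not rectified), "rvec" (rotation vector, rad) and "tvec" (3), from world to camera coordinates, as OpenCV has them. Camera axes: x right, y down, z forward; pixel columns grow to the right and rows downward; lengths in m; the calibration is good to about 2 mm. A picture is of the moment at which its call begins: read the wrist's pose just before it. camera_info takes no time and is no camera call; for the wrist camera it gives the pose at the moment of the call.
- order.hand_in(): hands the job in, once; it reports no verdict.
The state is a dict: "time": time; "qpos": joint angles; "qvel": joint speeds; "joint_efforts": joint torques, N m; "tool_pos": TCP position; "tool_rot": TCP orientation; "contact_force": force on the tool from outside, world axes, zero at the start; "torque": the same for the moment, N m; "opening": finger opening in m.
Only numpy, scipy, OpenCV 4.12 (cv2) and the standard library are available. Lean on these libraries where they do the work, as an engineer would, in place of code of your own. Each camera call takes 0.05 s, during which the arm holds its last target.

TASK

The plunger in the spring rig is due for oiling. First pick the toppled oil bottle up and stand it upright on the cork mat, let go of it, then take the rig's upright handle and pull the slide out toward you until its pointer is level with the ridge of the marker clip. Finish while still holding the handle there with the gripper, so that a colleague can oil the bared rod; leave the mug, the tape roll and the stapler where they are.

Things in the scene. Friction and masses are not known exactly. Their poses are not given: they have to be found in the camera images.
- bottle: flat grey closed oil bottle, black spout, about 0.12 kg. Body 36 mm (own x) by 44 mm (y) by 80 mm (z), then shoulder, collar and spout to 125 mm. Origin: centre of its foot; own z from foot to spout. At the start it lies on its flat side (own x vertical, origin 18 mm above the bench), spout roughly toward the robot, left or right of the rig; the mat is on the other side.
- mat: square cork mat, 110 x 110 x 4 mm, fixed to the bench beside the rig. Origin: centre of its underside; x and y along its edges, z up. Its top is 4 mm above the bench.
- rig: spring plunger rig, fixed: dark base 260 x 90 x 12 mm (own x -125 to +135 mm), grey spring housing at the far end (x 50 to 135 mm, 42 mm high), grey end block near (x -120 to -104, 38 mm high), guide rods between. Origin: on the bench below the handle of the closed slide; own x points away from the robot along the slide (within 0.3 rad of the robot's x), y left, z up.
- slide (a joint): how far the slide is pulled out of the spring housing, m: 0 fully in (start), 0.075 at its stop. It moves along the rig's own -x. A spring pulls it back in: about 5 N at 0, rising 1.2 N per 10 mm; it returns by itself if let go.
- handle: sliding carriage with handle: aluminium block 26 x 56 mm, top 39 mm above the bench; on it an upright black plate, the handle, 14 mm thick along the slide, 40 mm wide, top 90 mm above the bench. Axes as the rig's; origin on the bench below the plate's middle. A thin steel pointer, 3 mm wide, stands out of the block's left side.
- handle_grip (a point): middle of the handle plate, 70 mm above the bench; moves with the slide.
- pointer_tip (a point): tip of the pointer, moves with the slide; 39 mm left of the rig's centre line, at the same own x as the handle plate's middle.
- marker: small steel clip over the left edge of the rig's base, 14 mm long, with a 3-mm-wide upright ridge across its middle: the mark. Fixed, 40 to 65 mm nearer to the robot along the slide than the pointer at rest. Origin and axes: on the bench on the rig's centre line, at the ridge's place along the slide.
- mark_line (a point): inner end of the clip's ridge. The slide is at the mark when the pointer tip has the same place along the rig's x as this point.
- mug: white mug with a handle, 92 x 127 x 95 mm, bystander; origin: centre of its underside.
- tape_roll: roll of packing tape lying flat, 92 x 90 x 48 mm, bystander; origin: centre of its underside.
- stapler: desk stapler, 135 x 34 x 41 mm, bystander; origin: centre of its underside.

How it is judged:
By the outcome, as a careful person would: the job done as asked, in the order asked, and still so for the second after the job is handed in, while the arm keeps its last pose, push and grip.
It also fails if it takes over 64 s, if anything falls off the work surface, if the arm or the gripper's body presses on something with over 40 N, if the wrist force passes 120 N, or if a joint passes its speed limit or range.

## Working session

There is one attempt and no reset: what is moved stays moved. The work goes in short steps, Python scripts to look and compute and a tool call to move; the robot and the scene stay as the last step left them, time stands still between calls to the robot, and variables do not carry over. Pictures are saved under pics/ and viewed, and the job is handed in when it is done.

Besides the shell and the picture viewer there is one more tool, called after "Emit:" as a command line: name --argument value ..., lists and objects as JSON in quotes. carry_out: Moves the arm, as the interface text tells. Its arguments: {"type":"object","properties":{"targets":{"type":"array","items":{"type":"array"}},"fingers":{"type":"number"},"grip_force":{"type":"number"}},"required":["targets"]}

```bash
mkdir -p pics
python3 - <<'E'
from cell import monitor, eyes, order
import cv2
s=monitor.observe(); print(s)
for n in ["scene","top","wrist"]:
    im=eyes.read_camera(n); cv2.imwrite(f"pics/a_{n}.png",im[:,:,::-1]); print(n,eyes.camera_info(n))
E
```

```text
{'time': 0.0, 'qpos': array([-1.34898343e+00,  3.42713513e-01,  1.52504524e+00,  2.26589648e-05,
        1.27539615e+00, -1.46053270e-01]), 'qvel': array([ 0.00184091, -0.00226456,  0.00021699,  0.0014689 ,  0.00084588,
       -0.00128362]), 'joint_efforts': array([-2.10969010e-04, -4.31245708e+01, -2.44217259e+01,  7.17471843e-02,
        5.61016321e-02, -1.38924315e-04]), 'tool_pos': array([ 0.18870006, -0.48940934,  0.19143994]), 'tool_rot': array([-3.14005019e+00, -2.48797571e-04,  3.67859358e-01]), 'contact_force': array([ 0.24009132, -1.06225011,  0.13410253]), 'torque': array([ 0.02689096,  0.00818723, -0.01741839]), 'opening': 0.09166546210755078}
scene {'K': array([[541.57515123,   0.        , 318.78396472],
       [  0.        , 541.57515123, 235.6014107 ],
       [  0.        ,   0.        ,   1.        ]]), 'dist': array([0.05210578, 0.        , 0.        , 0.        , 0.        ]), 'rvec': array([ 0.74061049, -2.69117326,  0.98802477]), 'tvec': array([0.44079744, 0.24576092, 1.2885126 ])}
top {'K': array([[443.58064326,   0.        , 323.14710596],
       [  0.        , 443.58064326, 238.12395206],
       [  0.        ,   0.        ,   1.        ]]), 'dist': array([-0.04511228,  0.        ,  0.        ,  0.        ,  0.        ]), 'rvec': array([ 2.1000003 , -2.15075084,  0.21662432]), 'tvec': array([7.80835939e-04, 4.93922746e-01, 1.47439512e+00])}
wrist {'K': array([[390.54454646,   0.        , 312.70192684],
       [  0.        , 390.54454646, 240.92462827],
       [  0.        ,   0.        ,   1.        ]]), 'dist': array([0.02089212, 0.        , 0.        , 0.        , 0.        ]), 'rvec': array([-2.38888811,  1.64114619,  0.23550515]), 'tvec': array([-0.52495299, -0.03479474,  0.39008159])}
```

View pics/a_scene.png

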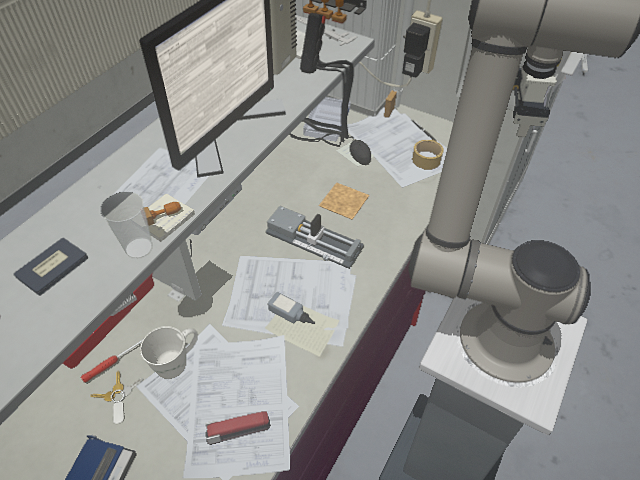

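View pics/a_top.png

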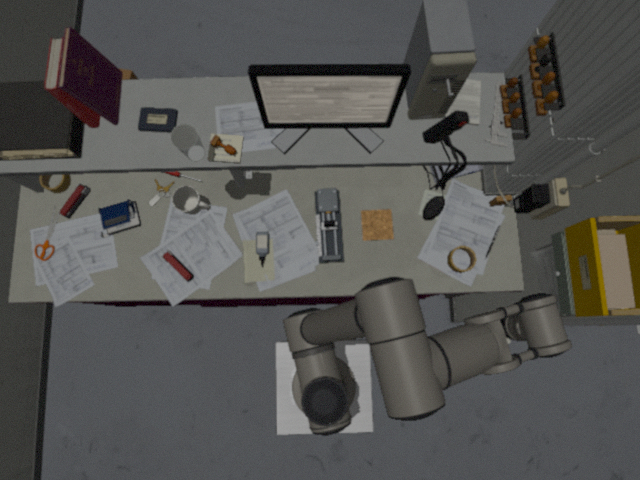

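View pics/a_wrist.png

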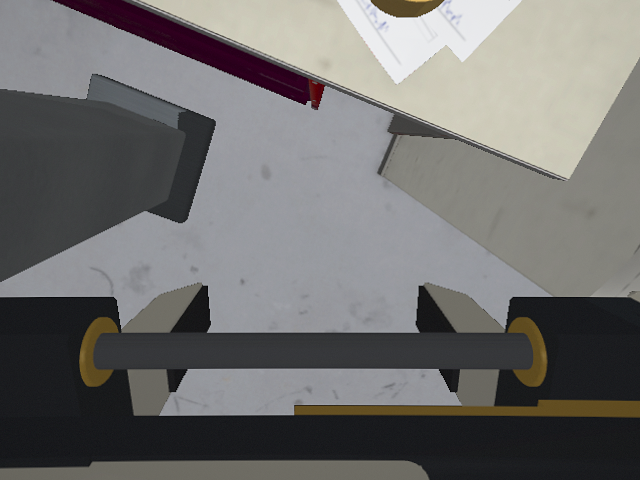

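The top view shows the bottle at about (262,245) left of the rig (329,225), with the mat at (377,224). The mug (187,201), stapler (178,266) and tape (461,259) are well clear. A shelf overhangs the far part of the bench. Next I'll crop in for measurement.

```bash
cat > h.py <<'E'
import numpy as np, cv2
from cell import monitor, eyes, order
def ray(info,px):
    K=info["K"];R=cv2.Rodrigues(info["rvec"])[0];t=info["tvec"]
    u=cv2.undistortPoints(np.array(px,float).reshape(-1,1,2),K,info["dist"]).reshape(-1,2)
    d=np.c_[u,np.ones(len(u))]@R
    return -R.T@t,d
def onz(info,px,z):
    c,d=ray(info,px); return c+d*((z-c[2])/d[:,2])[:,None]
def proj(info,P):
    return cv2.projectPoints(np.array(P,float).reshape(-1,1,3),info["rvec"],info["tvec"],info["K"],info["dist"])[0].reshape(-1,2)
def tri(i1,p1,i2,p2):
    c1,d1=ray(i1,[p1]);c2,d2=ray(i2,[p2]);A=np.zeros((3,3));b=np.zeros(3)
    for c,d in((c1,d1[0]),(c2,d2[0])):
        d=d/np.linalg.norm(d);M=np.eye(3)-np.outer(d,d);A+=M;b+=M@c
    return np.linalg.solve(A,b)
E
python3 - <<'E'
from h import *
im=cv2.imread("pics/a_top.png")
c=im[175:305,235:405]; cv2.imwrite("pics/a_topc.png",cv2.resize(c,None,fx=4.6,fy=4.6,interpolation=cv2.INTER_CUBIC))
im=cv2.imread("pics/a_scene.png")
c=im[170:370,220:400]; cv2.imwrite("pics/a_scenec.png",cv2.resize(c,None,fx=3,fy=3,interpolation=cv2.INTER_CUBIC))
i=eyes.camera_info("top")
for n,p,z in(("bottle",(262,245),.02),("rig",(329,225),.0),("mat",(377,224),.004),("mug",(187,201),.05),("shelfedge",(300,165),0.2),("tape",(461,259),.0),("benchedge",(200,300),0),("benchfar",(250,172),0)): print(n,onz(i,[p],z).round(3))
E
```

```text
bottle [[0.48  0.202 0.02 ]]
rig [[ 0.55  -0.034  0.   ]]
mat [[ 0.549 -0.205  0.004]]
mug [[0.636 0.461 0.05 ]]
shelfedge [[0.703 0.059 0.2  ]]
tape [[ 0.417 -0.497  0.   ]]
benchedge [[0.295 0.419 0.   ]]
benchfar [[0.755 0.249 0.   ]]
```

View pics/a_topc.png

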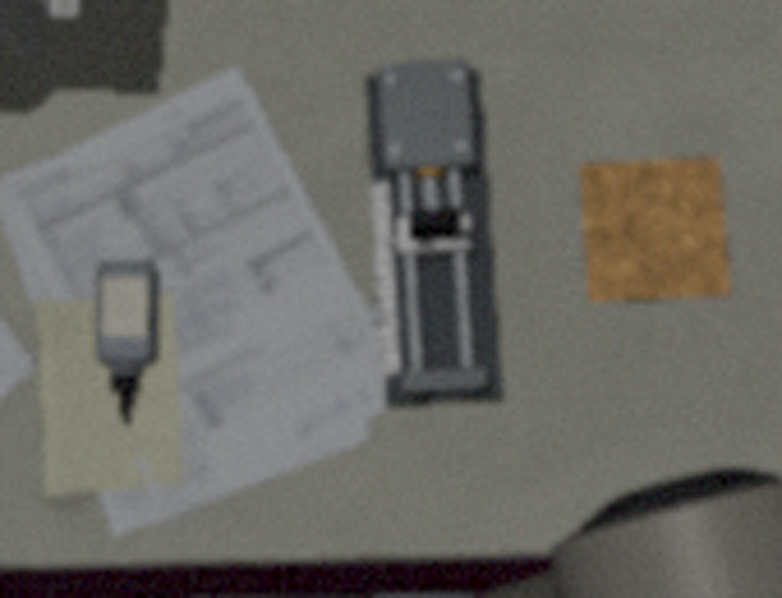

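View pics/a_scenec.png

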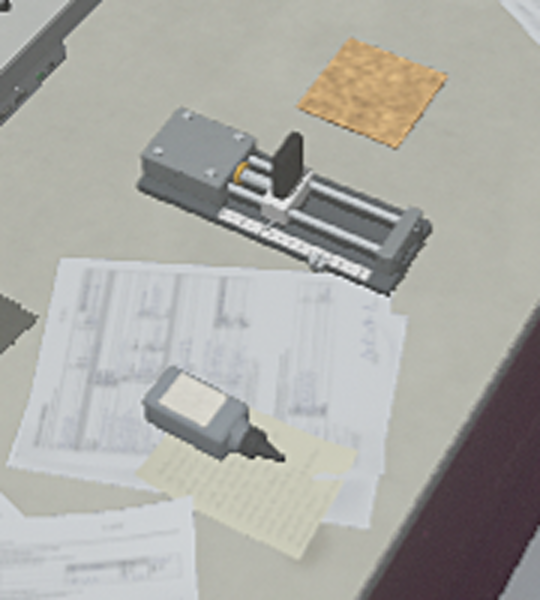

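```bash
cat >> h.py <<'E'
def toolaxes(s=None):
    from scipy.spatial.transform import Rotation as Ro
    s=s or monitor.observe(); return Ro.from_euler("xyz",s["tool_rot"]).as_matrix()
def need(P,yaw=None):
    s=monitor.observe();R=toolaxes(s)
    d=R.T@(np.array(P)-s["tool_pos"]); print("pos",s["tool_pos"].round(4),"rot",s["tool_rot"].round(4),"open",round(s["opening"],4),"t",s["time"])
    print("shift in tool",d.round(4), "twist",None if yaw is None else round(-(yaw-s["tool_rot"][2]),4))
E
python3 - <<'E'
from h import *
i=eyes.camera_info("top")
f=lambda p:(np.array(p)/4.6+[235,175]-0.4)
foot=onz(i,[f((98,263)),f((157,262))],.036); tip=onz(i,[f((126,422))],.018)
print(foot,tip)
m=onz(i,[f(p) for p in((582,160),(718,157),(730,296),(589,300))],.004);print(m,m.mean(0))
w=eyes.camera_info("wrist");c,_=ray(w,[[320,240]]);s=monitor.observe()
print("cam in tool",toolaxes(s).T@(c-s["tool_pos"]))
print("optical axis in tool",toolaxes(s).T@cv2.Rodrigues(w["rvec"])[0].T@[0,0,1])
need([.47,-.18,.3],0)
E
```

```text
[[0.52383943 0.22131658 0.036     ]
 [0.52358353 0.17684591 0.036     ]] [[0.40511529 0.20233337 0.018     ]]
[[ 0.6039703  -0.15015651  0.004     ]
 [ 0.60407823 -0.25646686  0.004     ]
 [ 0.49359247 -0.25973506  0.004     ]
 [ 0.49297139 -0.15095452  0.004     ]] [ 0.5486531  -0.20432824  0.004     ]
cam in tool [ 0.0754455   0.00034708 -0.19228475]
optical axis in tool [-2.80628932e-01  2.80129639e-04  9.59816297e-01]
pos [ 0.1887 -0.4896  0.1916] rot [-3.1405e+00 -2.0000e-04  3.6780e-01] open 0.0916 t 0.15
shift in tool [ 0.3738 -0.1878 -0.1081] twist 0.3678
```

Emit:
carry_out --targets '[[[0.03,-0.015,-0.02],0],[[0.047,-0.0235,-0.0135],0],[[0.047,-0.0235,-0.0135],0],[[0.047,-0.0235,-0.0135],0],[[0.047,-0.0235,-0.0135],0],[[0.047,-0.0235,-0.0135],0],[[0.047,-0.0235,-0.0135],0],[[0.047,-0.0235,-0.0135],0],[[0,0,0],0.18],[[0,0,0],0.18]]' --fingers 0

```text
time: 1.4
tool_pos: [0.4674, -0.1826, 0.3077]
tool_rot: [-3.135, 0.002, -0.003]
contact_force: [-0.1, 0.1, -1.0]
opening: 0.0916
```

Run:
```python
from h import *
need([.42,.20,.25],0)
im=eyes.read_camera("wrist");cv2.imwrite("pics/b_wrist.png",im[:,:,::-1])
```

```text
pos [ 0.4674 -0.1826  0.3077] rot [-3.1352e+00  1.6000e-03 -3.1000e-03] open 0.0916 t 1.4
shift in tool [-0.0485 -0.3821  0.0602] twist -0.0031
```

View pics/b_wrist.png

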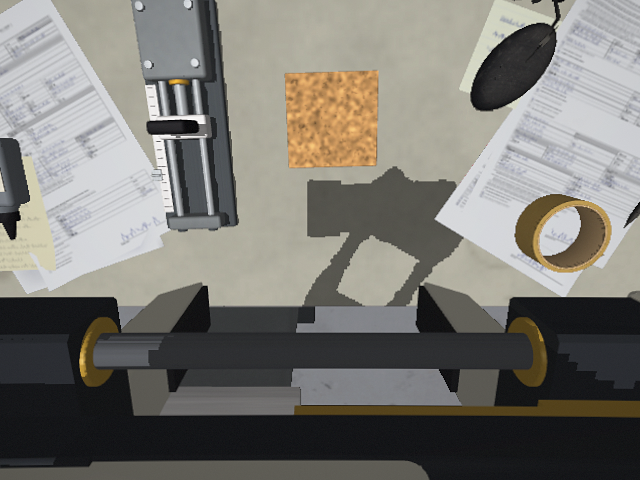

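The wrist view shows the mat cleanly (corners 286,73 to 378,167), plus the rig and the clip at about (156,175). I'll measure the mat here, then go over the bottle.

Run:
```python
from h import *
w=eyes.camera_info("wrist");im=cv2.imread("pics/b_wrist.png")
h=cv2.cvtColor(im,cv2.COLOR_BGR2HSV);m=cv2.inRange(h,(8,90,120),(25,255,255));m[300:]=0;m[:,400:]=0;m[:,:260]=0
cs=max(cv2.findContours(m,0,1)[0],key=cv2.contourArea)
r=cv2.boxPoints(cv2.minAreaRect(cs));P=onz(w,r,.004);print(r,P.round(4),P.mean(0))
```

```text
[[284.53668   72.78467 ]
 [377.97467   70.115005]
 [380.68268  164.89478 ]
 [287.2447   167.56444 ]] [[ 0.6032 -0.1499  0.004 ]
 [ 0.6047 -0.2591  0.004 ]
 [ 0.4958 -0.2666  0.004 ]
 [ 0.4939 -0.1497  0.004 ]] [ 0.54938515 -0.20632966  0.004     ]
```

Emit:
carry_out --targets '[[[0,-0.03,0],0],[[-0.006,-0.05,0.005],0],[[-0.006,-0.05,0.005],0],[[-0.006,-0.05,0.005],0],[[-0.006,-0.05,0.005],0],[[-0.006,-0.05,0.005],0],[[-0.006,-0.05,0.005],0],[[-0.006,-0.05,0.005],0],[[-0.01,0,0.02],0],[[0,0,0],0]]'

```text
time: 2.7
tool_pos: [0.4132, 0.2078, 0.2515]
tool_rot: [-3.134, 0.005, 0.015]
contact_force: [0.0, 0.1, -0.3]
opening: 0.0917
```

Run:
```python
from h import *
need([.42,.20,.25],0)
w=eyes.camera_info("wrist");np.savez("c.npz",**w)
im=eyes.read_camera("wrist");cv2.imwrite("pics/c_wrist.png",im[:,:,::-1])
```

```text
pos [0.4132 0.2078 0.2515] rot [-3.1344  0.005   0.0146] open 0.0917 t 2.7
shift in tool [0.0067 0.0079 0.0014] twist 0.0146
```

View pics/c_wrist.png

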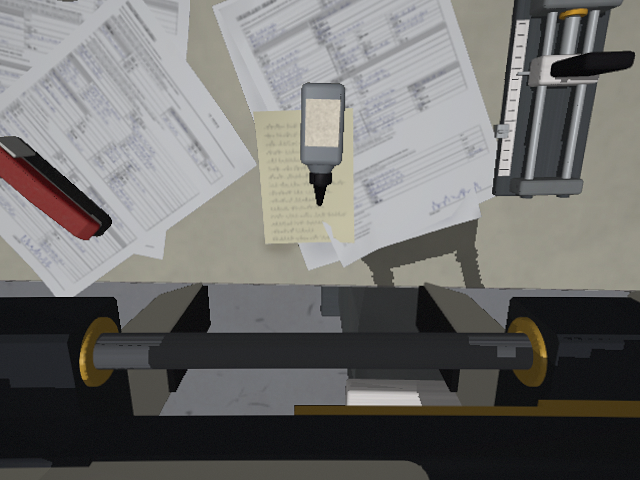

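The bottle lies at (322,125) with its spout tip at (320,206). The pointer is at about (523,73) and the clip ridge at about (503,130). I'll zoom in on both.

Run:
```python
from h import *
im=cv2.imread("pics/c_wrist.png")
a=cv2.resize(im[70:220,280:365],None,fx=4,fy=4,interpolation=cv2.INTER_CUBIC)
b=cv2.resize(im[50:200,490:600],None,fx=4,fy=4,interpolation=cv2.INTER_CUBIC)
cv2.imwrite("pics/c_crop.png",np.hstack([a,b]))
```

```text
(no output)
```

View pics/c_crop.png

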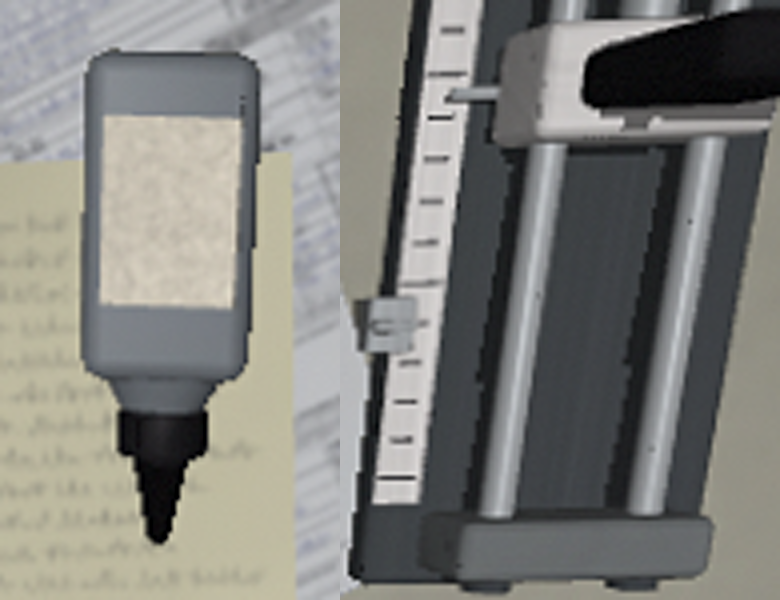

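Run:
```python
from h import *
w=dict(np.load("c.npz"))
g=lambda p:(np.array(p)/4+[280,70]-.4)
A=onz(w,[g((88,52)),g((257,54)),g((84,375)),g((246,377))],.036);print(A.round(4))
print(onz(w,[g((118,425)),g((207,425)),g((157,543)),g((120,455)),g((207,455)),g((118,410)),g((207,410))],.018).round(4))
f=A[:2].mean(0);e=A[2:].mean(0);print(f,e,np.arctan2(*(f-e)[[1,0]]))
k=lambda p:((np.array(p)-[340,0])/4+[490,50]-.4)
for z in(.02,.026,.03): print(z,onz(w,[k((450,97))],z).round(4))
for z in(.014,.02,.026): print(z,onz(w,[k((413,324))],z).round(4))
```

```text
[[0.5282 0.2211 0.036 ]
 [0.5283 0.1802 0.036 ]
 [0.4514 0.2217 0.036 ]
 [0.4515 0.1801 0.036 ]]
[[0.4365 0.2131 0.018 ]
 [0.4369 0.189  0.018 ]
 [0.4043 0.202  0.018 ]
 [0.4284 0.2125 0.018 ]
 [0.4288 0.1888 0.018 ]
 [0.4405 0.2131 0.018 ]
 [0.4409 0.1891 0.018 ]]
[0.52827739 0.20063124 0.036     ] [0.45142622 0.20092025 0.036     ] -0.0037606117266510758
0.02 [[0.5398 0.0078 0.02  ]]
0.026 [[0.539  0.0107 0.026 ]]
0.03 [[0.5386 0.0125 0.03  ]]
0.014 [[0.4858 0.0053 0.014 ]]
0.02 [[0.4858 0.0081 0.02  ]]
0.026 [[0.4859 0.011  0.026 ]]
```

Emit:
carry_out --targets '[[[0.019,0.007,0.04],0.0146],[[0,0,0.05],0],[[0,0,0.05],0],[[0,0,0.04],0],[[0,0,0],0]]'

```text
time: 3.38
tool_pos: [0.4425, 0.2001, 0.0735]
tool_rot: [-3.13, -0.01, -0.003]
contact_force: [0.3, -1.0, 0.6]
opening: 0.092
```

Run:
```python
from h import *
need([.432,.201,.008],0)
w=eyes.camera_info("wrist");np.savez("c.npz",**w)
im=eyes.read_camera("wrist");cv2.imwrite("pics/d_wrist.png",im[:,:,::-1])
```

```text
pos [0.4425 0.2001 0.0735] rot [-3.1304e+00 -1.0300e-02 -2.8000e-03] open 0.092 t 3.375
shift in tool [-0.0112 -0.0002  0.0654] twist -0.0028
```

View pics/d_wrist.png

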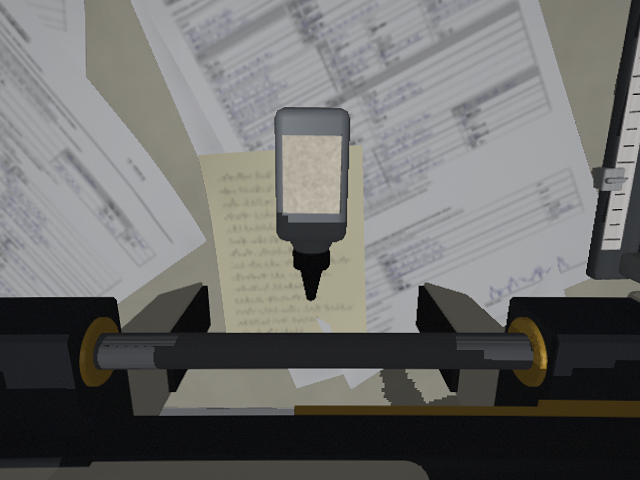

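Run:
```python
from h import *
w=dict(np.load("c.npz"))
print(onz(w,[(294,258),(331,258),(311,250),(311,270),(311,300)],.018).round(4)); print(onz(w,[(276,112),(349,112)],.034).round(4))
```

```text
[[0.4344 0.2127 0.018 ]
 [0.4344 0.188  0.018 ]
 [0.44   0.2013 0.018 ]
 [0.4259 0.2014 0.018 ]
 [0.404  0.2015 0.018 ]]
[[0.5265 0.2205 0.034 ]
 [0.5263 0.1792 0.034 ]]
```

Emit:
carry_out --targets '[[[-0.008,0,0.03],0],[[-0.003,0,0.025],0],[[0,0,0.01],0],[[0,0,0],0]]'

```text
time: 3.92
tool_pos: [0.4434, 0.2025, 0.0177]
tool_rot: [-3.125, -0.032, -0.004]
contact_force: [-0.3, -0.3, 0.3]
opening: 0.0919
```

Run:
```python
from h import *
need([.432,.201,.008],0)
```

```text
pos [0.4434 0.2025 0.0177] rot [-3.1246 -0.0317 -0.0037] open 0.0919 t 3.925
shift in tool [-0.0117  0.0017  0.0093] twist -0.0037
```

Run:
```python
from h import *
s=monitor.observe();print(s["qpos"].round(3),s["qvel"].round(3),s["contact_force"].round(2),s["joint_efforts"].round(1))
```

```text
[0.265 0.48  1.878 0.012 0.748 1.831] [-0.004 -0.021 -0.025  0.     0.014 -0.004] [-0.3  -0.26  0.32] [ -0.  -41.6 -16.3   0.   -0.4  -0. ]
```

Emit:
carry_out --targets '[[[-0.012,0.0015,0],0],[[0,0,0],0]]'

```text
time: 4.18
tool_pos: [0.4322, 0.2013, 0.0195]
tool_rot: [-3.124, -0.035, -0.004]
contact_force: [0.0, 0.6, -0.1]
opening: 0.0919
```

Run:
```python
from h import *
s=monitor.observe();print(s["qpos"].round(3),s["qvel"].round(3),s["contact_force"].round(2),s["joint_efforts"].round(1))
need([.432,.201,.008],0)
```

```text
[0.269 0.461 1.909 0.012 0.733 1.835] [-0.004 -0.006 -0.041 -0.001 -0.003 -0.001] [ 0.02  0.56 -0.14] [  0.  -41.2 -16.2   0.   -0.3   0. ]
pos [0.4322 0.2013 0.0195] rot [-3.1237 -0.0352 -0.0037] open 0.0919 t 4.175
shift in tool [-0.0006  0.0005  0.0115] twist -0.0037
```

Emit:
carry_out --targets '[[[0,0,0.008],0],[[0,0,0.004],0],[[0,0,0],0]]'

```text
time: 4.55
tool_pos: [0.4332, 0.2017, 0.0074]
tool_rot: [-3.123, -0.037, -0.004]
contact_force: [0.1, 0.3, -0.7]
opening: 0.0917
```

Run:
```python
from h import *
need([.432,.201,.008],0)
```

```text
pos [0.4332 0.2017 0.0074] rot [-3.1232 -0.0369 -0.0035] open 0.0917 t 4.55
shift in tool [-0.0012  0.0007 -0.0006] twist -0.0035
```

Good. Now I'll close on the collar with light force.

Emit:
carry_out --targets '[[[0,0,0],0],[[0,0,0],0],[[0,0,0],0],[[0,0,0],0],[[0,0,0],0],[[0,0,0],0]]' --fingers 1 --grip_force 8

```text
time: 5.3
tool_pos: [0.4334, 0.2017, 0.0074]
tool_rot: [-3.123, -0.037, -0.004]
contact_force: [0.2, -0.7, -0.2]
opening: 0.0362
```

Run:
```python
from h import *
need([.432,.201,.008],0)
im=eyes.read_camera("wrist");cv2.imwrite("pics/e_wrist.png",im[:,:,::-1])
for t in np.arange(0,91,10):
    r=np.radians(t);print(t,np.round([-.097*np.cos(r)+.018*np.sin(r),.018*np.cos(r)+.097*np.sin(r)],4))
```

```text
pos [0.4334 0.2017 0.0074] rot [-3.1232 -0.037  -0.0036] open 0.0362 t 5.3
shift in tool [-0.0014  0.0007 -0.0006] twist -0.0036
0 [-0.097  0.018]
10 [-0.0924  0.0346]
20 [-0.085   0.0501]
30 [-0.075   0.0641]
40 [-0.0627  0.0761]
50 [-0.0486  0.0859]
60 [-0.0329  0.093 ]
70 [-0.0163  0.0973]
80 [0.0009 0.0987]
90 [0.018 0.097]
```

View pics/e_wrist.png

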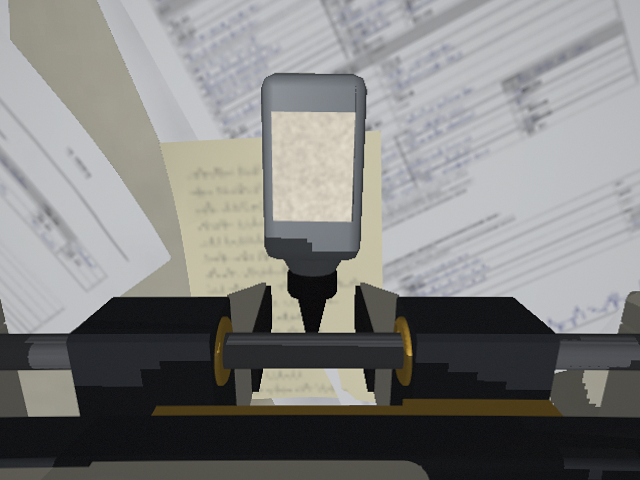

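Fingers are still closing (36 mm). I'll wait a bit more.

Emit:
carry_out --targets '[[[0,0,0],0],[[0,0,0],0],[[0,0,0],0],[[0,0,0],0]]'

```text
time: 5.85
tool_pos: [0.4334, 0.2017, 0.0075]
tool_rot: [-3.123, -0.037, -0.004]
contact_force: [0.5, -0.6, -0.5]
opening: 0.0004
```

Run:
```python
from h import *
s=monitor.observe();print(s["opening"],s["contact_force"])
im=eyes.read_camera("wrist");cv2.imwrite("pics/f_wrist.png",im[:,:,::-1])
im=eyes.read_camera("scene");cv2.imwrite("pics/f_s.png",cv2.resize(im[250:350,220:360,::-1],None,fx=5,fy=5,interpolation=2))
```

```text
0.00041603052501324687 [ 0.53129965 -0.6016303  -0.51241527]
```

View pics/f_wrist.png

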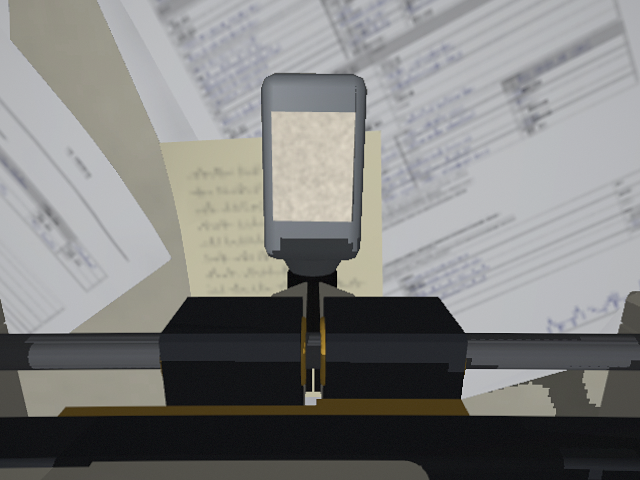

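View pics/f_s.png

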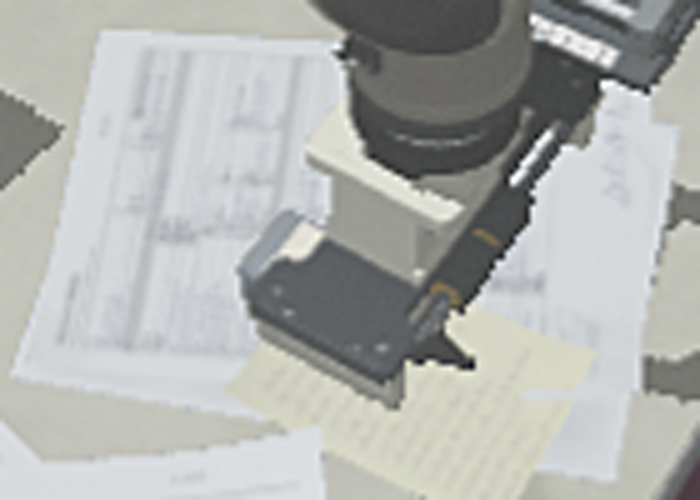

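The fingers went right through where the collar shows: they closed to 0.4 mm, and the bottle didn't move. Apparently the collar gives no hold, so I'll grip the body's upper end instead, using just the finger ends so the bottle can swing upright about the jaw axis.

Emit:
carry_out --targets '[[[0,0,0],0],[[0,0,0],0],[[0,0,0],0],[[0,0,0],0],[[0,0,0],0],[[0,0,0],0],[[0,0,0],0],[[0,0,-0.005],0]]' --fingers 0.25

```text
time: 6.95
tool_pos: [0.4329, 0.2016, 0.0124]
tool_rot: [-3.123, -0.036, -0.004]
contact_force: [0.5, 0.2, -0.1]
opening: 0.0684
```

Emit:
carry_out --targets '[[[0,0,-0.008],0],[[0.012,0.0005,-0.002],0],[[0.012,0,0],0],[[0,0,0],0]]'

```text
time: 7.45
tool_pos: [0.4596, 0.201, 0.0251]
tool_rot: [-3.123, -0.039, -0.004]
contact_force: [-0.9, -0.1, -0.4]
opening: 0.0686
```

Run:
```python
from h import *
need([.457,.201,.022],0)
im=eyes.read_camera("wrist");cv2.imwrite("pics/g_wrist.png",im[:,:,::-1])
```

```text
pos [0.4596 0.201  0.0251] rot [-3.1227 -0.0391 -0.0037] open 0.0686 t 7.45
shift in tool [-0.0027  0.      0.003 ] twist -0.0037
```

View pics/g_wrist.png

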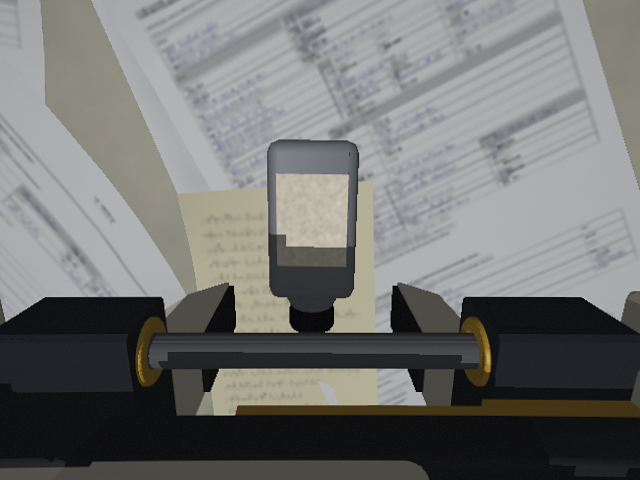

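Run:
```python
from h import *
w=eyes.camera_info("wrist");s=monitor.observe();R=toolaxes(s);p=s["tool_pos"]
for o in([0,0,0],[.0095,0,0],[-.0095,0,0],[0,.034,0],[.0095,.034,0],[-.0095,.034,0],[0,.034,-.019]):print(o,proj(w,p+R@np.array(o)).round(0))
for P in([.449,.201,.03],[.434,.201,.018],[.529,.201,.036]): print(P,proj(w,P).round(0))
```

```text
[0, 0, 0] [[312. 276.]]
[0.0095, 0, 0] [[312. 259.]]
[-0.0095, 0, 0] [[312. 293.]]
[0, 0.034, 0] [[376. 276.]]
[0.0095, 0.034, 0] [[377. 259.]]
[-0.0095, 0.034, 0] [[376. 293.]]
[0, 0.034, -0.019] [[383. 291.]]
[0.449, 0.201, 0.03] [[311. 298.]]
[0.434, 0.201, 0.018] [[312. 314.]]
[0.529, 0.201, 0.036] [[310. 138.]]
```

Run:
```python
from h import *
from scipy.optimize import fsolve
w=eyes.camera_info("wrist");s=monitor.observe();R=toolaxes(s);p=s["tool_pos"]
for px in((392,283),(391,365),(418,283),(447,372)):
  o=.0343
  f=lambda q:(proj(w,p+R@np.array([q[0],o,q[1]]))[0]-px)
  print(px,fsolve(f,[0,0]))
```

```text
(392, 283) [ 0.01156094 -0.03722137]
(391, 365) [-0.0234706  -0.04471051]
(418, 283) [ 0.02733156 -0.07541641]
(447, 372) [ 0.0160835  -0.10658956]
```

Run:
```python
from h import *
i=eyes.camera_info("scene");s=monitor.observe();R=toolaxes(s);p=s["tool_pos"]
im=eyes.read_camera("scene")[:,:,::-1].copy()
x0,y0=220,230
c=cv2.resize(im[y0:y0+130,x0:x0+160],None,fx=5,fy=5,interpolation=2)
for o in([0,.034,0],[0,-.034,0],[0,.034,-.037],[0,-.034,-.037],[0,-.034,-.066]):
  q=proj(i,p+R@np.array(o))[0];print(o,q,(q-[x0,y0])*5)
  cv2.circle(c,tuple(int(v) for v in (q-[x0,y0])*5+2),4,(0,0,255),1)
cv2.imwrite("pics/g_s.png",c)
```

```text
[0, 0.034, 0] [302.95020003 300.90139276] [414.75100014 354.50696381]
[0, -0.034, 0] [287.78144771 321.26702108] [338.90723856 456.3351054 ]
[0, 0.034, -0.037] [303.29555382 292.38744105] [416.47776909 311.93720524]
[0, -0.034, -0.037] [287.80212814 312.93369606] [339.01064068 414.6684803 ]
[0, -0.034, -0.066] [287.81843148 306.14040616] [339.09215741 380.70203082]
```

View pics/g_s.png

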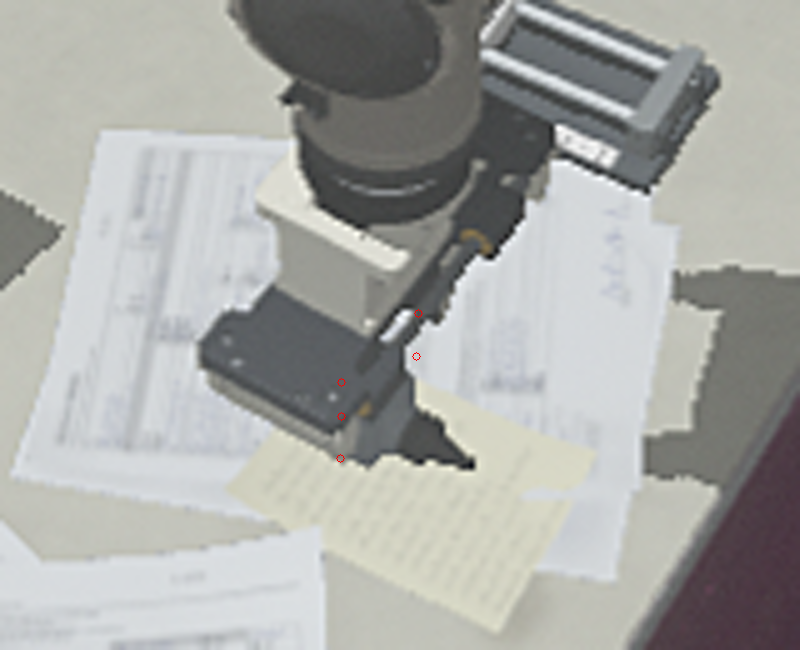

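The wrist images imply the visible fingertips end about 37 mm short of the reported TCP (pixel scale 2.29 px/mm, so a depth of 0.170 m against 0.206 m). That would explain closing on nothing above the collar. I'll check by lowering in small steps while watching the force, with the fingers open on either side of the bottle.

Emit:
carry_out --targets '[[[-0.001,0,0.006],0],[[0,0,0.006],0],[[0,0,0.005],0],[[0,0,0.003],0],[[0,0,0],0]]'

```text
time: 8.18
tool_pos: [0.4563, 0.2011, 0.0023]
tool_rot: [-3.124, -0.035, -0.003]
contact_force: [0.2, 0.1, -0.2]
opening: 0.069
```

Emit:
carry_out --targets '[[[0,0,0.003],0],[[0,0,0.002],0],[[0,0,0],0]]'

```text
time: 8.55
tool_pos: [0.4567, 0.2012, -0.0028]
tool_rot: [-3.124, -0.035, -0.003]
contact_force: [-0.4, -0.1, -0.5]
opening: 0.0687
```

TCP now reads −2.8 mm with no contact, so the tips do end short. I'll go lower and look again.

Emit:
carry_out --targets '[[[0,0,0.003],0],[[0,0,0.003],0],[[0,0,0.002],0],[[0,0,0],0]]'

```text
time: 9.05
tool_pos: [0.4571, 0.2014, -0.0113]
tool_rot: [-3.124, -0.035, -0.003]
contact_force: [-1.1, 0.6, 0.5]
opening: 0.0691
```

Run:
```python
from h import *
need([.457,.201,-.015],0)
im=eyes.read_camera("wrist");cv2.imwrite("pics/h_wrist.png",im[:,:,::-1])
im=eyes.read_camera("scene");cv2.imwrite("pics/h_s.png",cv2.resize(im[230:360,220:380,::-1],None,fx=5,fy=5,interpolation=2))
```

```text
pos [ 0.4571  0.2014 -0.0113] rot [-3.1236e+00 -3.5300e-02 -3.0000e-03] open 0.0691 t 9.05
shift in tool [-0.0002  0.0005  0.0037] twist -0.003
```

View pics/h_wrist.png

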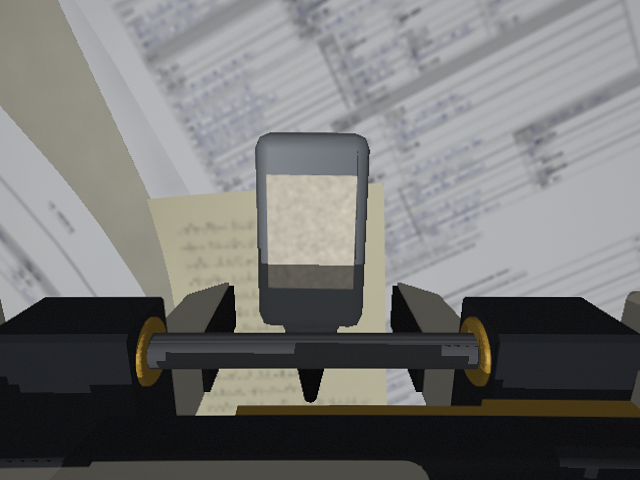

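View pics/h_s.png

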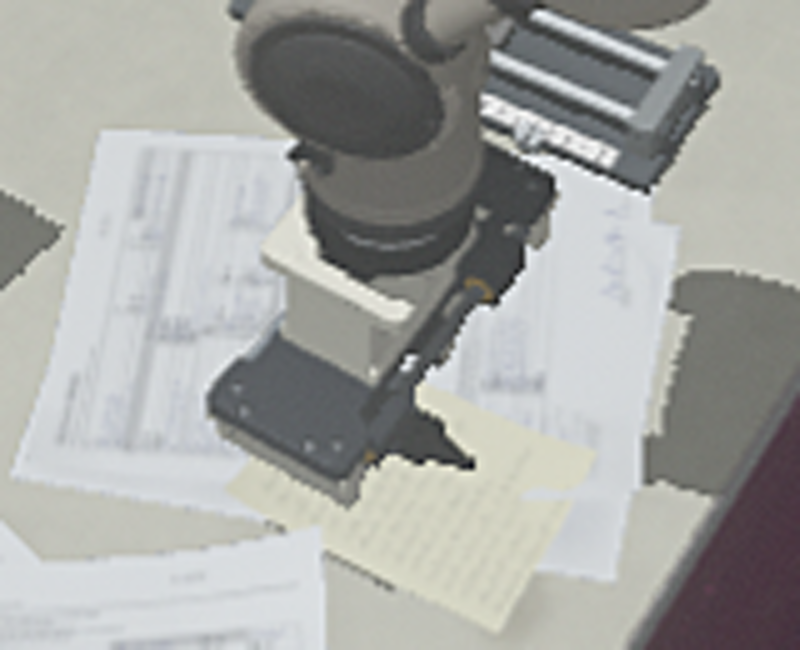

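The gripper is still clearly above the bench, which confirms the offset of about 37 mm, so the tips are at z≈0.026. I'll go down 4 mm more and grip lightly.

Emit:
carry_out --targets '[[[0,0,0.004],0],[[0,0,0],0],[[0,0,0],0],[[0,0,0],0],[[0,0,0],0],[[0,0,0],0]]' --fingers 1 --grip_force 5

```text
time: 9.9
tool_pos: [0.4575, 0.2015, -0.0153]
tool_rot: [-3.123, -0.036, -0.003]
contact_force: [0.0, -0.2, -0.9]
opening: 0.0446
```

Gripped at 44.6 mm. Lifting now.

Emit:
carry_out --targets '[[[0,0,-0.006],0],[[0.002,0,-0.015],0],[[0.005,0,-0.018],0],[[0.008,0,-0.018],0],[[0.01,0,-0.015],0],[[0,0,0],0]]'

```text
time: 10.65
tool_pos: [0.4789, 0.1998, 0.0603]
tool_rot: [-3.124, -0.033, -0.003]
contact_force: [-0.1, -0.9, -1.7]
opening: 0.0441
```

Run:
```python
from h import *
need([.457,.201,-.015],0)
im=eyes.read_camera("wrist")[:,:,::-1]
im2=eyes.read_camera("scene");c=cv2.resize(im2[230:350,220:380,::-1],None,fx=4,fy=4,interpolation=2)
cv2.imwrite("pics/i_s.png",c);cv2.imwrite("pics/i_w.png",im)
```

```text
pos [0.4789 0.1998 0.0603] rot [-3.1242e+00 -3.2900e-02 -3.0000e-03] open 0.0441 t 10.65
shift in tool [-0.0244  0.0002  0.0746] twist -0.003
```

View pics/i_w.png

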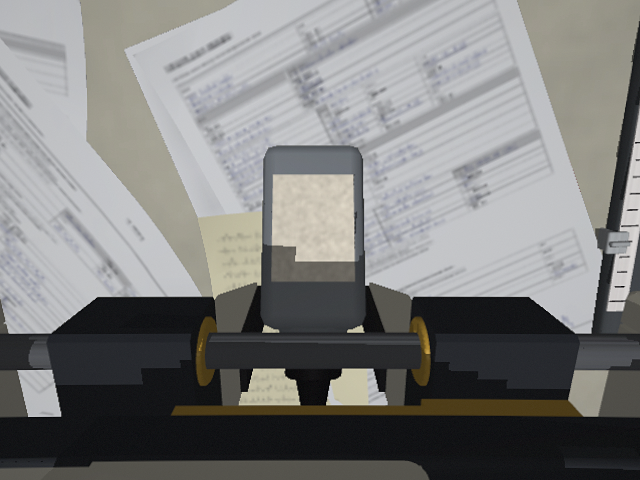

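View pics/i_s.png

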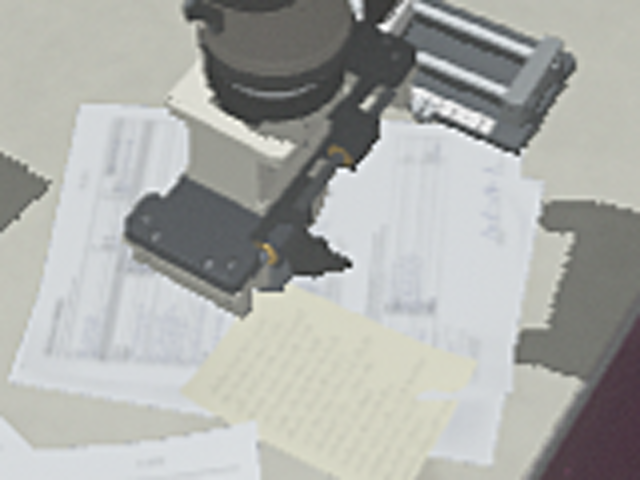

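The bottle came up held nearly level. I'll drop the grip to 3 N so it can swing about the pads, giving it small upward jerks.

Emit:
carry_out --targets '[[[0,0,0],0],[[0,0,-0.02],0],[[0,0,0],0],[[0,0,-0.02],0],[[0,0,0],0]]' --grip_force 3

```text
time: 11.38
tool_pos: [0.4718, 0.1983, 0.0946]
tool_rot: [-3.127, -0.02, -0.002]
contact_force: [0.4, 0.3, -2.1]
opening: 0.0437
```

Run:
```python
from h import *
need([.457,.201,-.015],0)
im=eyes.read_camera("wrist")[:,:,::-1]
cv2.imwrite("pics/j_w.png",im)
```

```text
pos [0.4718 0.1983 0.0946] rot [-3.1272e+00 -2.0200e-02 -2.2000e-03] open 0.0437 t 11.375
shift in tool [-0.017  -0.0011  0.1094] twist -0.0022
```

View pics/j_w.png

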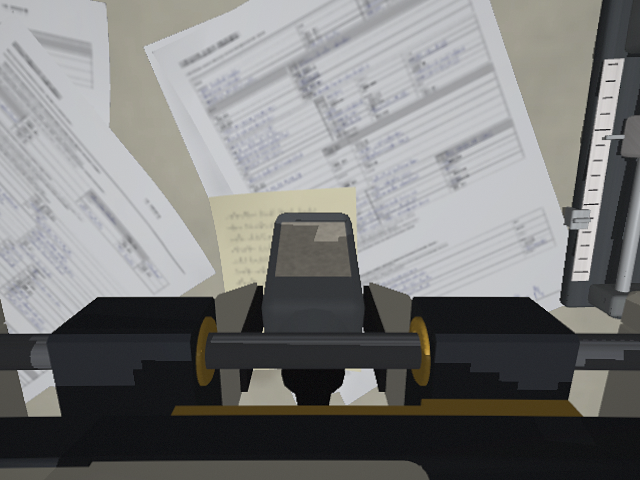

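It's swinging: the foot has dropped to about row 215 and looks narrower. A few more jerks.

Emit:
carry_out --targets '[[[0,0,-0.02],0],[[0,0,0.0],0],[[0,0,-0.02],0],[[0,0,0],0],[[0,0,0],0]]'

```text
time: 12.05
tool_pos: [0.4659, 0.1964, 0.126]
tool_rot: [-3.131, -0.006, -0.002]
contact_force: [-0.4, -0.3, -2.0]
opening: 0.0438
```

Run:
```python
from h import *
need([.457,.201,-.015],0)
im=eyes.read_camera("wrist")[:,:,::-1]
im2=eyes.read_camera("scene");c=cv2.resize(im2[200:320,220:380,::-1],None,fx=4,fy=4,interpolation=2)
cv2.imwrite("pics/k_s.png",c);cv2.imwrite("pics/k_w.png",im)
```

```text
pos [0.4659 0.1964 0.126 ] rot [-3.1309e+00 -5.6000e-03 -2.2000e-03] open 0.0438 t 12.05
shift in tool [-0.0097 -0.0031  0.141 ] twist -0.0022
```

View pics/k_w.png

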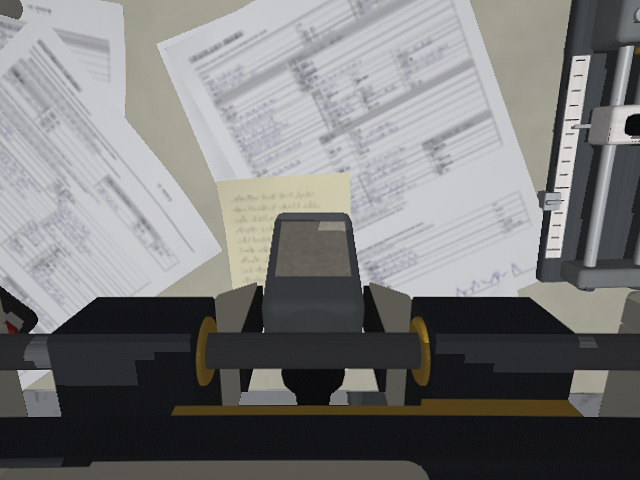

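View pics/k_s.png

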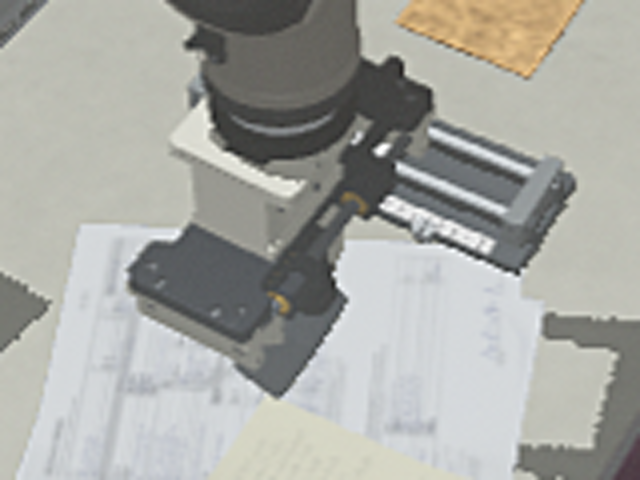

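Run:
```python
from h import *
w=eyes.camera_info("wrist");i=eyes.camera_info("scene");s=monitor.observe();R=toolaxes(s);p=s["tool_pos"]
c,d=ray(w,[(315,215)])
for Z in(.215,.22,.235,.25):
    d0=d[0]/ (cv2.Rodrigues(w["rvec"])[0]@d[0])[2]
    print(Z,(R.T@(c+d0*Z-p)).round(4), (c+d0*Z).round(4))
# two-view of foot upper edge right/left corner? scene lowest foot corner
c1=np.array([280,395])/4+[220,200];c2=np.array([345,302])/4+[220,200]
print(c1,c2)
for y in(.2184,.1744):
  for q in(c1,c2):
    c,d=ray(i,[q]);print(y,(c+d[0]*(y-c[1])/d[0][1]).round(4))
```

```text
0.215 [0.029  0.0018 0.0181] [0.4953 0.1948 0.1085]
0.22 [0.0279 0.0018 0.023 ] [0.4943 0.1948 0.1036]
0.235 [0.0247 0.0019 0.0377] [0.4911 0.1949 0.0889]
0.25 [0.0214 0.002  0.0524] [0.4879 0.195  0.0742]
[290.   298.75] [306.25 275.5 ]
0.2184 [0.46   0.2184 0.0993]
0.2184 [0.4141 0.2184 0.2218]
0.1744 [0.4919 0.1744 0.0179]
0.1744 [0.4424 0.1744 0.15  ]
```

Combining the views, the foot's lower edge is at (0.460, z 0.099) and its upper edge at (0.494, z 0.104), so the bottle hangs only about 8° short of upright. I'll firm the grip for transport, lift over the rig and go to the mat.

Emit:
carry_out --targets '[[[0,0,-0.015],0],[[0,0,-0.03],0],[[0,0,-0.03],0],[[0,0.015,0],0],[[0.005,0.03,0],0],[[0.008,0.04,0],0],[[0.008,0.04,0],0],[[0.008,0.04,0],0],[[0.008,0.04,0],0],[[0.008,0.04,0],0]]' --grip_force 10

```text
time: 13.4
tool_pos: [0.5068, -0.0591, 0.1969]
tool_rot: [-3.132, 0.002, 0.002]
contact_force: [-0.0, 1.1, -0.4]
opening: 0.0438
```

Emit:
carry_out --targets '[[[0.008,0.04,0],0],[[0.008,0.04,0],0],[[0.008,0.04,0],0],[[0.005,0.03,0],0],[[0,0.015,0],0],[[0,0,0],0]]'

```text
time: 14.15
tool_pos: [0.53, -0.2349, 0.1879]
tool_rot: [-3.128, 0.013, -0.005]
contact_force: [-0.8, -0.1, -1.5]
opening: 0.0442
```

Run:
```python
from h import *
need([.545,-.205,.08],0)
im=eyes.read_camera("wrist")[:,:,::-1]
cv2.imwrite("pics/l_w.png",im)
im2=eyes.read_camera("scene");c=cv2.resize(im2[120:270,260:440,::-1],None,fx=4,fy=4,interpolation=2);cv2.imwrite("pics/l_s.png",c)
```

```text
pos [ 0.53   -0.2349  0.1879] rot [-3.1275  0.0126 -0.0046] open 0.0442 t 14.15
shift in tool [ 0.0162 -0.0284  0.1081] twist -0.0046
```

View pics/l_w.png

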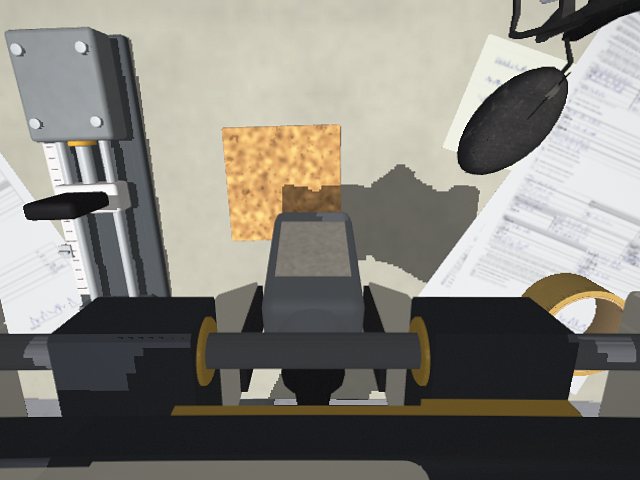

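View pics/l_s.png

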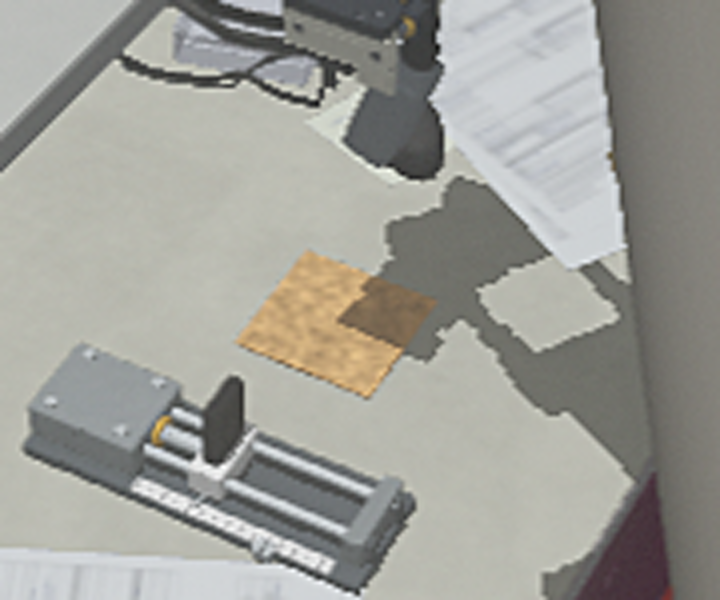

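The bottle leans with its foot forward, by about 10–28° depending on the view. Plan: lower until the foot's near edge touches the mat, then move the top forward over it with a light grip so it rights itself.

Emit:
carry_out --targets '[[[0,-0.02,0.02],0],[[-0.002,-0.01,0.03],0],[[-0.003,0,0.03],0],[[-0.003,0,0.03],0],[[0,0,0.01],0],[[0,0,0],0]]'

```text
time: 15.0
tool_pos: [0.5222, -0.1935, 0.069]
tool_rot: [-3.128, 0.007, 0.006]
contact_force: [0.6, -0.3, -0.6]
opening: 0.0437
```

Run:
```python
from h import *
need([.525,-.205,.038],0)
print(monitor.observe()["contact_force"])
im=eyes.read_camera("wrist")[:,:,::-1]
cv2.imwrite("pics/m_w.png",im)
im2=eyes.read_camera("scene");c=cv2.resize(im2[120:270,260:440,::-1],None,fx=4,fy=4,interpolation=2);cv2.imwrite("pics/m_s.png",c)
```

```text
pos [ 0.5222 -0.1935  0.069 ] rot [-3.1281  0.0074  0.0059] open 0.0437 t 15.0
shift in tool [0.003  0.0119 0.0308] twist 0.0059
[ 0.60696144 -0.26286016 -0.5752249 ]
```

View pics/m_w.png

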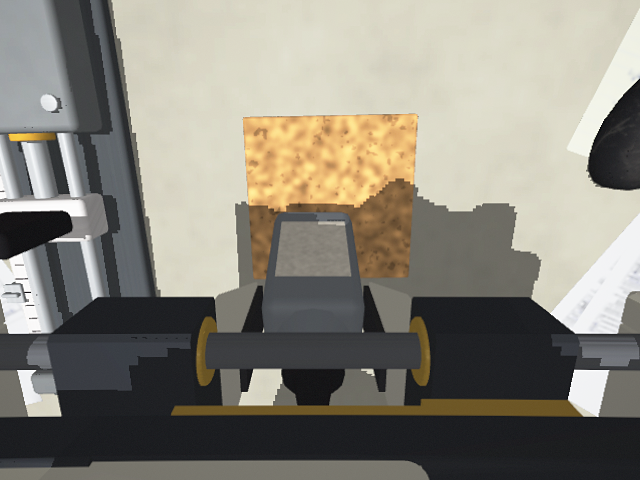

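View pics/m_s.png

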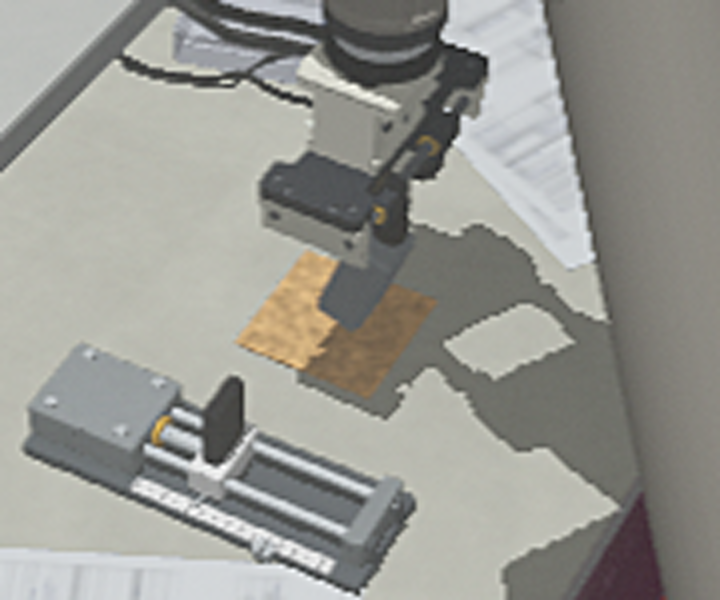

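Emit:
carry_out --targets '[[[0,0.011,0.01],0],[[0,0,0.01],0],[[0,0,0.004],0],[[0,0,0],0]]'

```text
time: 15.6
tool_pos: [0.5239, -0.2067, 0.0458]
tool_rot: [-3.131, 0.003, 0.005]
contact_force: [-0.1, 0.4, -1.3]
opening: 0.0435
```

Emit:
carry_out --targets '[[[0,0,0.003],0],[[0,0,0.003],0],[[0,0,0],0]]' --grip_force 4

```text
time: 15.98
tool_pos: [0.5251, -0.2068, 0.0408]
tool_rot: [-3.132, -0.0, 0.005]
contact_force: [0.2, -0.9, -1.8]
opening: 0.0439
```

Run:
```python
from h import *
need([.525,-.205,.038],0)
print(monitor.observe()["contact_force"])
im2=eyes.read_camera("scene");c=cv2.resize(im2[120:270,260:440,::-1],None,fx=4,fy=4,interpolation=2);cv2.imwrite("pics/n_s.png",c)
```

```text
pos [ 0.5251 -0.2068  0.0408] rot [-3.132e+00 -2.000e-04  5.000e-03] open 0.0439 t 15.975
shift in tool [-0.0001 -0.0018  0.0029] twist 0.005
[ 0.16023604 -0.89241475 -1.84889687]
```

View pics/n_s.png

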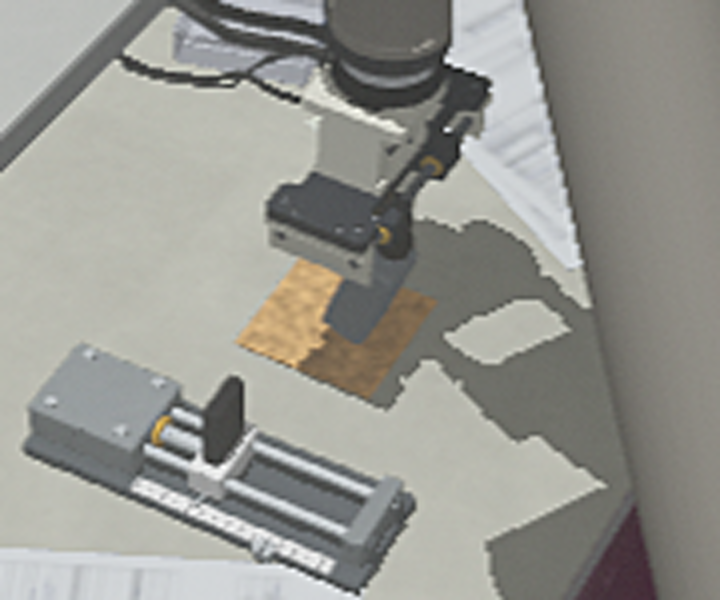

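Run:
```python
from h import *
i=eyes.camera_info("scene")
for q in((357,342),(325,320),(410,265)):
    c,d=ray(i,[np.array(q)/4+[260,120]-.4])
    for y in (-.185,-.229): print(q,(c+d[0]*(y-c[1])/d[0][1]).round(4))
```

```text
(357, 342) [ 0.5224 -0.185   0.0121]
(357, 342) [ 0.5439 -0.229  -0.0393]
(325, 320) [ 0.5491 -0.185   0.0206]
(325, 320) [ 0.5717 -0.229  -0.0304]
(410, 265) [ 0.4864 -0.185   0.1072]
(410, 265) [ 0.5062 -0.229   0.0601]
```

The foot's near edge is at z 0.012 and its far edge at z 0.021, so the lean is about 18°. It needs about 8 mm more to touch, then about +25 mm in x.

Emit:
carry_out --targets '[[[0,0,0.003],0],[[0,0,0.003],0],[[0,0,0.002],0],[[0,0,0.002],0],[[0,0,0],0]]' --grip_force 3

```text
time: 16.65
tool_pos: [0.5262, -0.2068, 0.0314]
tool_rot: [-3.133, -0.003, 0.005]
contact_force: [0.4, 0.9, 2.9]
opening: 0.0443
```

Emit:
carry_out --targets '[[[0.004,0,0],0],[[0.004,0,0.0],0],[[0.004,0,0.001],0],[[0,0,0],0]]'

```text
time: 17.15
tool_pos: [0.5385, -0.2067, 0.0293]
tool_rot: [-3.132, -0.001, 0.005]
contact_force: [0.8, -0.7, 0.8]
opening: 0.0437
```

Run:
```python
from h import *
need([.525,-.205,.038],0)
print(monitor.observe()["contact_force"])
im2=eyes.read_camera("scene");c=cv2.resize(im2[120:270,260:440,::-1],None,fx=4,fy=4,interpolation=2);cv2.imwrite("pics/o_s.png",c)
```

```text
pos [ 0.5385 -0.2067  0.0293] rot [-3.1323e+00 -1.1000e-03  5.1000e-03] open 0.0437 t 17.15
shift in tool [-0.0135 -0.0018 -0.0086] twist 0.0051
[ 0.82627872 -0.65313232  0.77547053]
```

View pics/o_s.png

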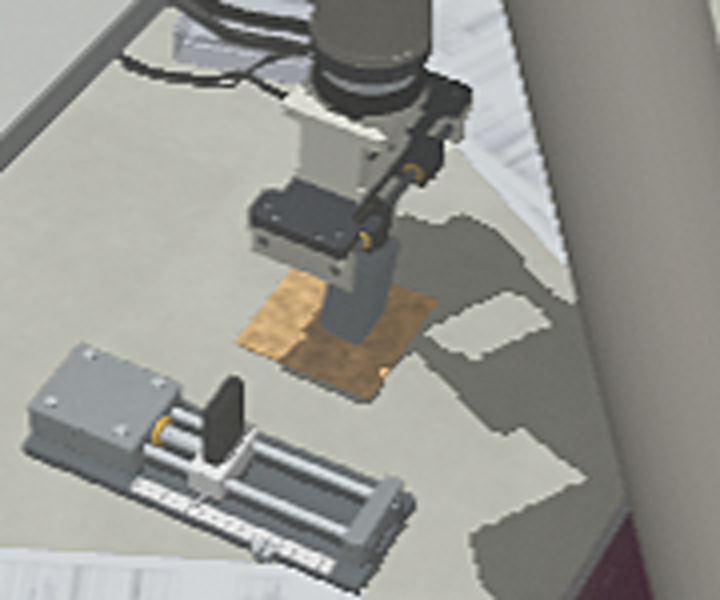

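It's touching and rotating upright, with the foot edge holding its place. Continuing forward a little with slight downward pressure.

Emit:
carry_out --targets '[[[0.004,0,0.001],0],[[0.004,0,0.001],0],[[0,0,0.001],0],[[0,0,0],0]]'

```text
time: 17.7
tool_pos: [0.5468, -0.2065, 0.0263]
tool_rot: [-3.132, -0.001, 0.005]
contact_force: [-0.5, 0.9, -0.1]
opening: 0.0439
```

Run:
```python
from h import *
need([.525,-.205,.038],0)
print(monitor.observe()["contact_force"])
im2=eyes.read_camera("scene");c=cv2.resize(im2[150:250,290:400,::-1],None,fx=6,fy=6,interpolation=2);cv2.imwrite("pics/p_s.png",c)
im=eyes.read_camera("wrist")[:,:,::-1]
cv2.imwrite("pics/p_w.png",im)
```

```text
pos [ 0.5468 -0.2065  0.0263] rot [-3.1322e+00 -9.0000e-04  5.2000e-03] open 0.0439 t 17.7
shift in tool [-0.0218 -0.0017 -0.0117] twist 0.0052
[-0.51641769  0.89094754 -0.14076439]
```

View pics/p_s.png

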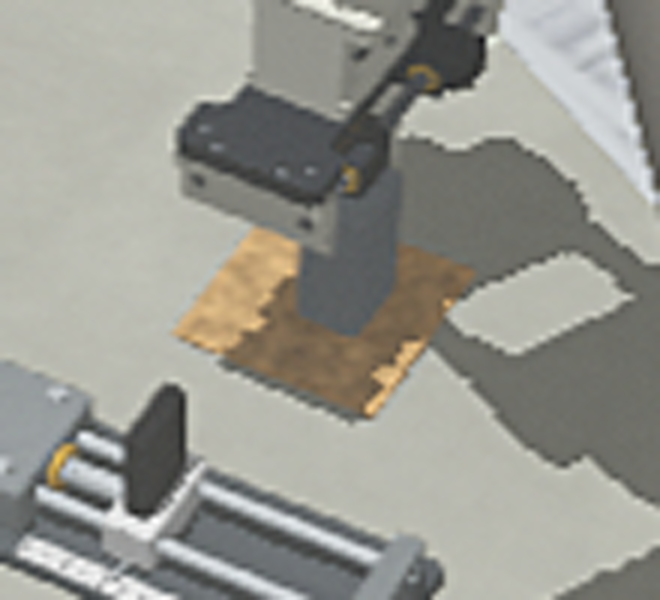

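View pics/p_w.png

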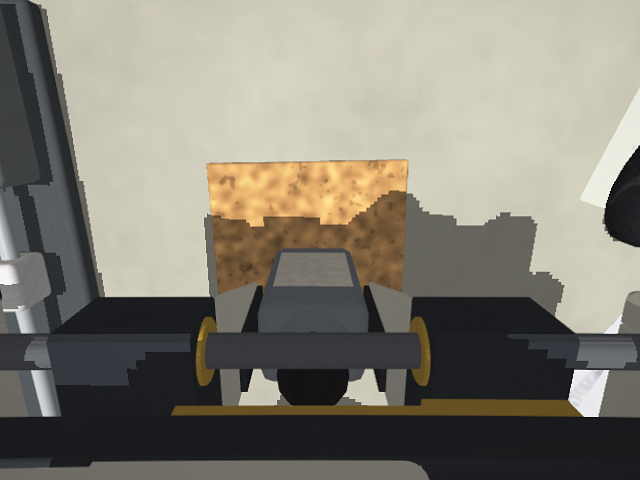

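Run:
```python
from h import *
i=eyes.camera_info("scene")
for q in((349,337),(300,312),(402,170),(395,290)):
    c,d=ray(i,[np.array(q)/6+[290,150]-.4])
    for y in (-.185,-.229): print(q,(c+d[0]*(y-c[1])/d[0][1]).round(4))
w=eyes.camera_info("wrist");print("row of top foot edge at y c", onz(w,[(313,250)],.004),onz(w,[(313,250)],.01))
```

```text
(349, 337) [ 0.5258 -0.185   0.0075]
(349, 337) [ 0.5474 -0.229  -0.0441]
(300, 312) [ 0.5528 -0.185   0.0103]
(300, 312) [ 0.5756 -0.229  -0.0411]
(402, 170) [ 0.5046 -0.185   0.1278]
(402, 170) [ 0.5252 -0.229   0.0816]
(395, 290) [ 0.5034 -0.185   0.0514]
(395, 290) [ 0.524  -0.229   0.0018]
row of top foot edge at y c [[ 0.55420547 -0.20694117  0.004     ]] [[ 0.55610532 -0.20698163  0.01      ]]
```

The bottle's right edge runs from (x 0.525, z 0.082) to (x 0.524, z 0.002), so it's upright within about 2°, with the foot resting on the mat. Releasing.

Emit:
carry_out --targets '[[[0.001,0,0],0],[[0,0,0],0],[[0,0,0],0],[[0,0,0],0],[[0,0,0],0],[[0,0,0],0]]' --fingers 0.2

```text
time: 18.55
tool_pos: [0.5474, -0.2068, 0.026]
tool_rot: [-3.132, -0.0, 0.005]
contact_force: [-0.1, -0.6, 0.2]
opening: 0.0734
```

Emit:
carry_out --targets '[[[0,0,-0.01],0],[[0,0,-0.02],0],[[0,0,-0.035],0],[[0,0,-0.035],0],[[0,0,-0.035],0],[[0,0,-0.02],0],[[0,0,0],0]]'

```text
time: 19.42
tool_pos: [0.5476, -0.2084, 0.19]
tool_rot: [-3.134, -0.003, 0.005]
contact_force: [0.2, 0.9, -0.8]
opening: 0.0737
```

Run:
```python
from h import *
need([.525,-.205,.038],0)
im2=eyes.read_camera("scene");c=cv2.resize(im2[120:270,260:440,::-1],None,fx=4,fy=4,interpolation=2);cv2.imwrite("pics/q_s.png",c)
im=eyes.read_camera("wrist")[:,:,::-1]
cv2.imwrite("pics/q_w.png",im)
```

```text
pos [ 0.5476 -0.2084  0.19  ] rot [-3.1339e+00 -3.0000e-03  4.9000e-03] open 0.0737 t 19.425
shift in tool [-0.023  -0.0024  0.152 ] twist 0.0049
```

View pics/q_s.png

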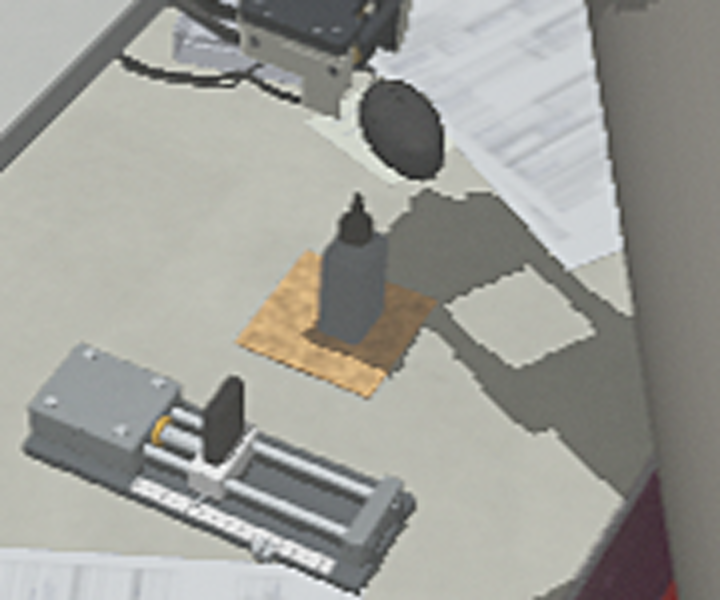

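View pics/q_w.png

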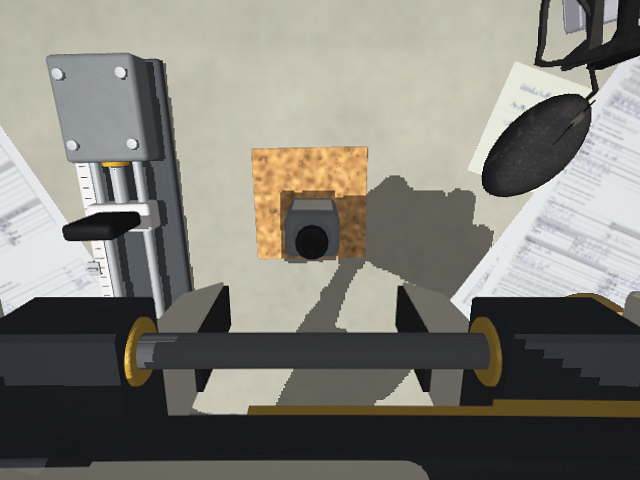

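The bottle stands upright on the mat and is free. Now to the handle: translate over the rig and turn the tool about +1.6 rad so the jaws close along the slide and the camera faces the pointer side.

Emit:
carry_out --targets '[[[0,-0.02,0],0],[[0,-0.04,0],-0.1],[[0.004,-0.04,0],-0.18],[[0.015,-0.038,0],-0.18],[[0.02,-0.03,0],-0.18],[[0,0,0],-0.18],[[0,0,0],-0.18],[[0,0,0],-0.18],[[0,0,0],-0.18],[[0,0,0],-0.18]]' --fingers 0.45

```text
time: 20.78
tool_pos: [0.5442, -0.0112, 0.178]
tool_rot: [-3.118, -0.02, 1.597]
contact_force: [-0.8, -0.1, 0.2]
opening: 0.0506
```

Run:
```python
from h import *
w=eyes.camera_info("wrist");np.savez("r.npz",**w)
im=eyes.read_camera("wrist")[:,:,::-1]
cv2.imwrite("pics/r_w.png",im)
s=monitor.observe();print(s["tool_pos"],s["tool_rot"],s["qpos"].round(2))
i=eyes.camera_info("top");f=lambda p:(np.array(p)/4.6+[235,175]-0.4)
for a,b in(((482,72),(500,400)),((369,75),(388,403))):
  P=onz(i,[f(a),f(b)],.012);d=P[0]-P[1];print(P.round(4),np.arctan2(d[1],d[0]))
print("handle top",onz(i,[f((437,225))],.09))
```

```text
[ 0.54402689 -0.01102343  0.17786331] [-3.1180466  -0.02021642  1.60450441] [-0.17  0.4   1.47  0.02  1.29 -0.21]
[[ 0.6745 -0.0741  0.012 ]
 [ 0.4161 -0.0795  0.012 ]] 0.020914295261029555
[[0.674  0.0141 0.012 ]
 [0.4158 0.0052 0.012 ]] 0.03450935234822359
handle top [[ 0.53500237 -0.03332175  0.09      ]]
```

View pics/r_w.png

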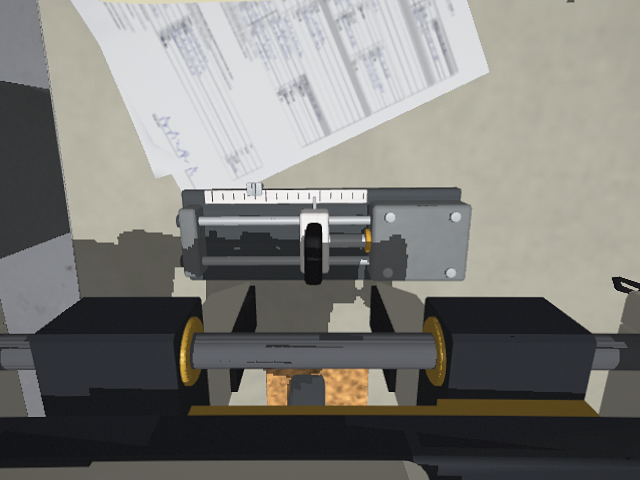

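This shows the rig from the pointer side: pointer at about (315,201), clip ridge at about (254,188), handle plate at about (314,252).

Run:
```python
from h import *
im=cv2.imread("pics/r_w.png");cv2.imwrite("pics/r_c.png",cv2.resize(im[175:290,230:370],None,fx=5.5,fy=5.2,interpolation=2))
```

```text
(no output)
```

View pics/r_c.png

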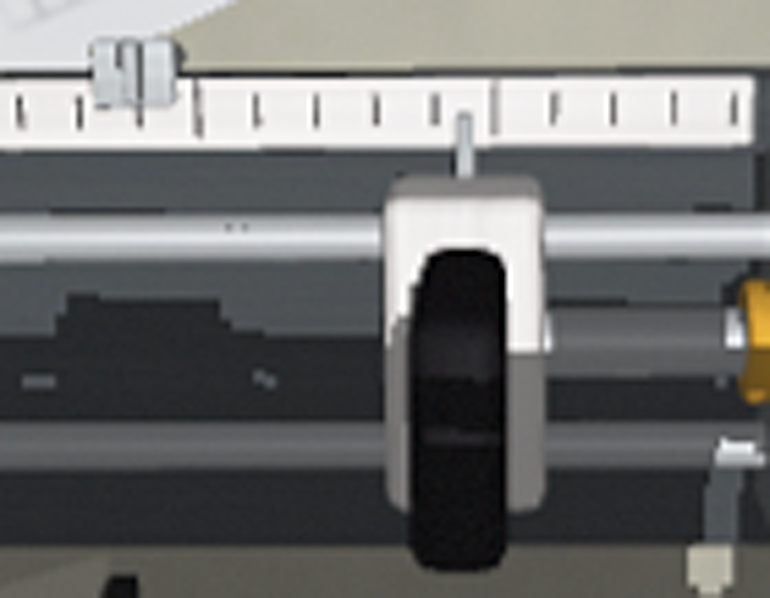

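Run:
```python
from h import *
w=dict(np.load("r.npz"));g=lambda x,y:np.array([x/5.5+230-.4,y/5.2+175-.4])
for z in(.018,.025):print("pointer",z,onz(w,[g(464,115)],z).round(4))
for z in(.014,.018,.025):print("ridge",z,onz(w,[g(134,75),g(134,105)],z).round(4))
print("plate top near-camera edge",onz(w,[g(413,400),g(507,400),g(460,570)],.09).round(4))
print("ruler",onz(w,[g(495,100),g(197,100)],.0125).round(4), onz(w,[(205.5,190),(367,189)],.0125).round(4))
need([.536,-.0335,.014],1.601)
```

```text
pointer 0.018 [[0.541  0.0059 0.018 ]]
pointer 0.025 [[0.5411 0.007  0.025 ]]
ridge 0.014 [[0.4857 0.0108 0.014 ]
 [0.4856 0.0055 0.014 ]]
ridge 0.018 [[0.4864 0.0114 0.018 ]
 [0.4863 0.0061 0.018 ]]
ridge 0.025 [[0.4876 0.0123 0.025 ]
 [0.4875 0.0072 0.025 ]]
plate top near-camera edge [[ 0.5363 -0.0247  0.09  ]
 [ 0.5492 -0.0242  0.09  ]
 [ 0.5434 -0.0507  0.09  ]]
ruler [[0.5461 0.0079 0.0125]
 [0.496  0.0065 0.0125]] [[0.4405 0.0083 0.0125]
 [0.5894 0.0136 0.0125]]
pos [ 0.544  -0.011   0.1779] rot [-3.118  -0.0202  1.6045] open 0.0505 t 20.825
shift in tool [-0.0255 -0.0049  0.1635] twist 0.0035
```

Emit:
carry_out --targets '[[[-0.01,0,0.01],0],[[-0.015,0,0.03],0],[[0,0,0.03],0],[[0,0,0.01],0],[[0,0,0],0]]'

```text
time: 21.45
tool_pos: [0.5404, -0.0342, 0.0917]
tool_rot: [-3.113, -0.021, 1.591]
contact_force: [-0.4, -0.2, 0.8]
opening: 0.0504
```

Run:
```python
from h import *
need([.541,-.033,.014],1.601)
w=eyes.camera_info("wrist");np.savez("s.npz",**w)
im=eyes.read_camera("wrist")[:,:,::-1]
cv2.imwrite("pics/s_w.png",im)
```

```text
pos [ 0.5404 -0.0342  0.0917] rot [-3.1133 -0.0209  1.5912] open 0.0504 t 21.45
shift in tool [-0.0004  0.0028  0.0777] twist -0.0098
```

View pics/s_w.png

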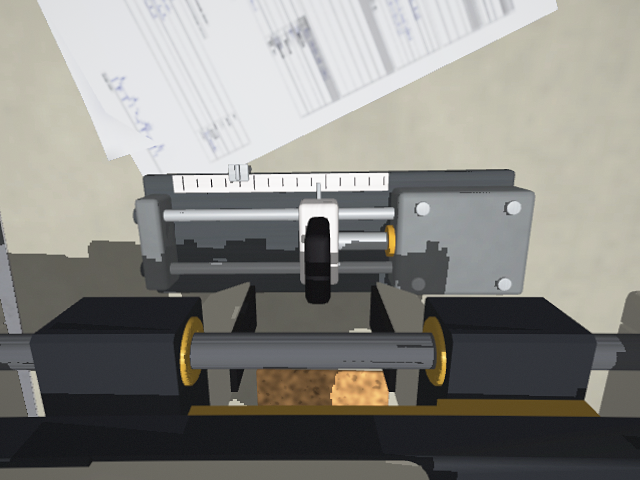

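The handle sits at column 317 between the fingers, which are centred on 313. Continuing down.

Emit:
carry_out --targets '[[[0,0.002,0.02],0],[[0,0,0.025],0],[[0,0,0.02],0],[[0,0,0.008],0],[[0,0,0],0]]'

```text
time: 22.12
tool_pos: [0.546, -0.0333, 0.0234]
tool_rot: [-3.126, -0.018, 1.589]
contact_force: [0.0, -0.3, -0.2]
opening: 0.0502
```

Run:
```python
from h import *
need([.541,-.033,.014],1.601)
im=eyes.read_camera("wrist")[:,:,::-1]
cv2.imwrite("pics/t_w.png",im)
```

```text
pos [ 0.546  -0.0333  0.0234] rot [-3.126  -0.0178  1.5893] open 0.0502 t 22.125
shift in tool [ 0.0002 -0.0048  0.0094] twist -0.0117
```

View pics/t_w.png

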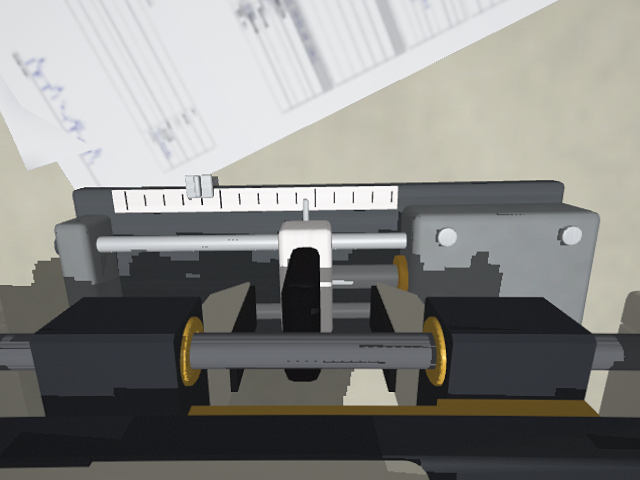

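Emit:
carry_out --targets '[[[0,-0.005,0.005],-0.01],[[0,0,0.004],0],[[0,0,0],0]]'

```text
time: 22.55
tool_pos: [0.5419, -0.0336, 0.016]
tool_rot: [-3.13, -0.017, 1.6]
contact_force: [-0.6, 0.0, 0.1]
opening: 0.0508
```

Emit:
carry_out --targets '[[[0,0,0],0],[[0,0,0],0],[[0,0,0],0],[[0,0,0],0],[[0,0,0],0],[[0,0,0],0],[[0,0,0],0]]' --fingers 1 --grip_force 35

```text
time: 23.42
tool_pos: [0.5423, -0.0336, 0.0164]
tool_rot: [-3.131, -0.017, 1.6]
contact_force: [-2.2, -0.0, 0.2]
opening: 0.0139
```

Run:
```python
from h import *
need([.541,-.033,.014],1.601)
print(monitor.observe()["contact_force"])
w=eyes.camera_info("wrist");np.savez("u.npz",**w)
im=eyes.read_camera("wrist")[:,:,::-1]
cv2.imwrite("pics/u_w.png",im)
```

```text
pos [ 0.5423 -0.0336  0.0164] rot [-3.1312 -0.0167  1.6004] open 0.0139 t 23.425
shift in tool [ 0.0006 -0.0012  0.0024] twist -0.0006
[-2.2260375  -0.00881632  0.24337853]
```

View pics/u_w.png

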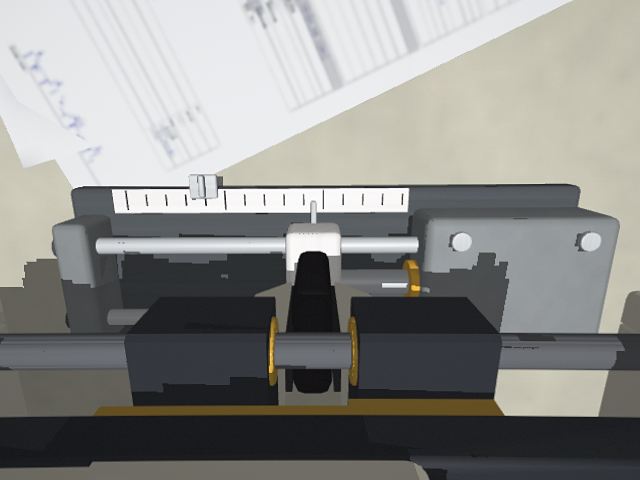

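Gripped at 13.9 mm, the plate's thickness. Pulling along tool −y.

Emit:
carry_out --targets '[[[0,-0.004,0],0],[[0,-0.007,0],0],[[0,-0.008,0],0],[[0,-0.008,0],0],[[0,-0.008,0],0],[[0,-0.007,0],0],[[0,-0.005,0],0],[[0,0,0],0]]'

```text
time: 24.48
tool_pos: [0.5066, -0.0351, 0.0163]
tool_rot: [3.128, -0.015, 1.6]
contact_force: [8.4, 1.1, -5.2]
opening: 0.0142
```

Run:
```python
from h import *
need([.541,-.033,.014],1.601)
print(monitor.observe()["contact_force"])
w=eyes.camera_info("wrist");np.savez("v.npz",**w)
im=eyes.read_camera("wrist")[:,:,::-1]
cv2.imwrite("pics/v_w.png",im);cv2.imwrite("pics/v_c.png",cv2.resize(im[160:310,220:400],None,fx=4.4,fy=4,interpolation=2))
```

```text
pos [ 0.5066 -0.0351  0.0163] rot [ 3.1279 -0.0149  1.6005] open 0.0142 t 24.475
shift in tool [0.001  0.0344 0.0028] twist -0.0005
[ 8.39564478  1.07380753 -5.2457554 ]
```

View pics/v_c.png

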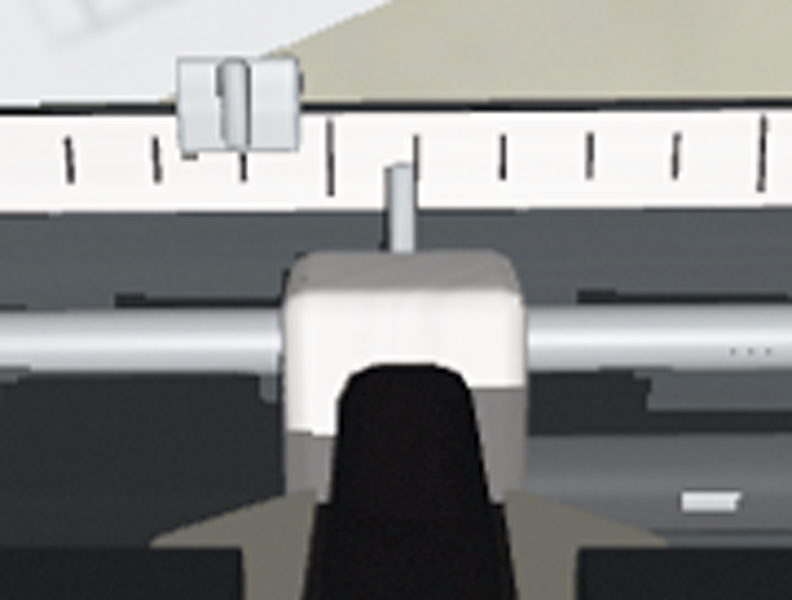

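Pulled 35.7 mm; the pointer is at crop column 401 and the ridge at 234, so about 19 mm remains.

Emit:
carry_out --targets '[[[0,-0.01,0],0],[[0,-0.009,0],0],[[0,-0.002,0],0],[[0,0,0],0]]'

```text
time: 25.02
tool_pos: [0.493, -0.0356, 0.0164]
tool_rot: [3.114, -0.014, 1.599]
contact_force: [9.4, 1.6, -6.5]
opening: 0.0143
```

Run:
```python
from h import *
need([.4863,-.035,.014],1.601)
print(monitor.observe()["contact_force"])
w=eyes.camera_info("wrist");np.savez("x.npz",**w)
im=eyes.read_camera("wrist")[:,:,::-1]
cv2.imwrite("pics/x_w.png",im);cv2.imwrite("pics/x_c.png",cv2.resize(im[160:235,250:360],None,fx=7,fy=7,interpolation=2))
```

```text
pos [ 0.493  -0.0356  0.0164] rot [ 3.1143 -0.0143  1.5995] open 0.0143 t 25.025
shift in tool [ 0.0008 -0.0067  0.0022] twist -0.0015
[ 9.43665602  1.56370475 -6.53957228]
```

View pics/x_c.png

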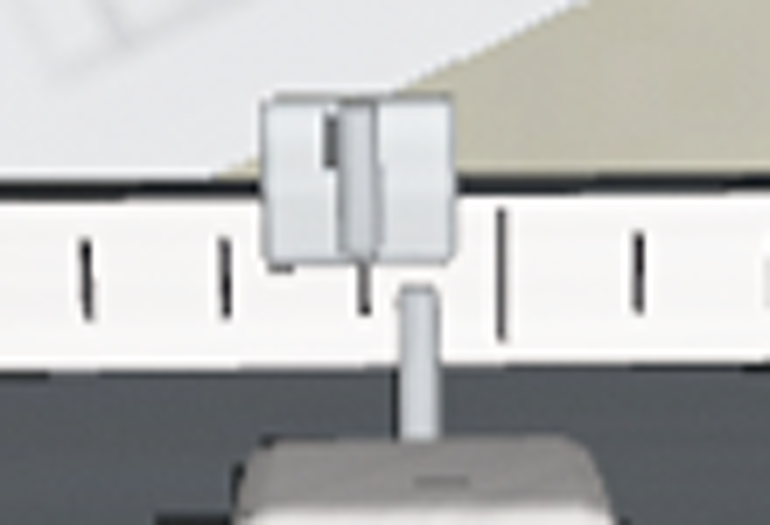

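Run:
```python
from h import *
W={k:dict(np.load(k+".npz")) for k in"rvx"}
px={"r":np.array([133/5.5+230-.4,103/5.2+175-.4]),"v":np.array([234/4.4+220-.4,148/4+160-.4]),"x":np.array([361/7+250-.4,256/7+160-.4])}
print(tri(W["r"],px["r"],W["x"],px["x"]),tri(W["v"],px["v"],W["x"],px["x"]),tri(W["r"],px["r"],W["v"],px["v"]))
yaw=.031;ax=np.array([np.cos(yaw),np.sin(yaw),0])
P=np.array([418/7+250-.4,292/7+160-.4])
for zp in(.018,.024,.03):
  a=onz(W["x"],[P],zp)[0]
  print(zp,a.round(4),[round(1000*float((a-onz(W["x"],[px["x"]],z)[0])@ax),2) for z in(.014,.018,.022,.026)])
```

```text
[0.48591473 0.00629059 0.01679222] [0.48590389 0.0072378  0.0226431 ] [0.4849264  0.0053665  0.01103422]
0.018 [0.49   0.0041 0.018 ] [4.01, 4.0, 3.99, 3.98]
0.024 [0.4899 0.0051 0.024 ] [3.9, 3.89, 3.88, 3.87]
0.03 [0.4897 0.0061 0.03  ] [3.79, 3.78, 3.77, 3.76]
```

About 3.9–4.0 mm remains, and each row loses about 2 mm to the spring load. One row of 6 mm should land near the mark.

Emit:
carry_out --targets '[[[0,-0.006,0],0]]'

```text
time: 25.2
tool_pos: [0.4895, -0.0358, 0.0163]
tool_rot: [3.11, -0.014, 1.599]
contact_force: [13.0, 2.2, -6.1]
opening: 0.0147
```

```bash
cat > look.py <<'E'
from h import *
import sys
n=sys.argv[1]
for k in range(3):
    s=monitor.observe();print(s["time"],s["tool_pos"].round(4),s["tool_rot"].round(4),s["contact_force"].round(1))
    w=eyes.camera_info("wrist");im=eyes.read_camera("wrist")[:,:,::-1]
np.savez(n+".npz",**w)
cv2.imwrite(f"pics/{n}_c.png",cv2.resize(im[150:225,260:370],None,fx=7,fy=7,interpolation=2))
E
python3 look.py y1
```

```text
25.2 [ 0.4895 -0.0358  0.0163] [ 3.11   -0.0139  1.5992] [13.   2.2 -6.1]
25.25 [ 0.4888 -0.0358  0.0163] [ 3.1106 -0.0138  1.5994] [11.2  1.3 -6.8]
25.3 [ 0.4889 -0.0358  0.0163] [ 3.1108 -0.0139  1.5994] [10.5  1.9 -6.6]
```

View pics/y1_c.png

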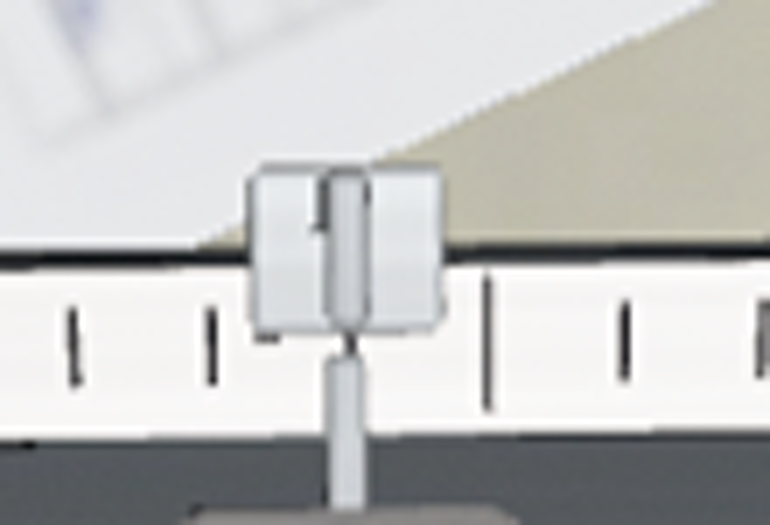

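The pointer (crop column 347) lines up with the ridge (347). Checking numerically, including parallax from the height difference, and with the scene camera.

Run:
```python
from h import *
w=dict(np.load("y1.npz"));yaw=.031;ax=np.array([np.cos(yaw),np.sin(yaw),0])
g=lambda x,y:np.array([x/7+260-.4,y/7+150-.4])
for zp in(.016,.02,.024):
  a=onz(w,[g(347,360)],zp)[0]
  print(zp,a.round(4),[round(1000*float((a-onz(w,[g(347.5,322)],z)[0])@ax),2) for z in(.014,.018,.022)])
s=monitor.observe();print(s["time"],s["tool_pos"].round(4),s["contact_force"].round(1),s["opening"])
im=eyes.read_camera("scene")[:,:,::-1];cv2.imwrite("pics/z_s.png",cv2.resize(im[120:280,250:410],None,fx=3.75,fy=3.75,interpolation=2))
cv2.imwrite("pics/z_full.png",im)
```

```text
0.016 [0.4858 0.0037 0.016 ] [-0.1, -0.01, 0.08]
0.02 [0.4857 0.0044 0.02  ] [-0.18, -0.09, -0.01]
0.024 [0.4856 0.005  0.024 ] [-0.26, -0.18, -0.09]
25.35 [ 0.489  -0.0358  0.0163] [ 9.8  1.9 -6.5] 0.014397855812713523
```

View pics/z_s.png

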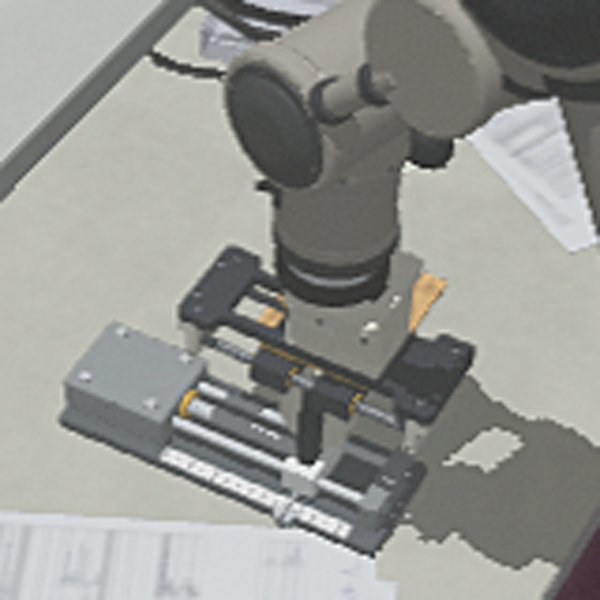

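View pics/z_full.png

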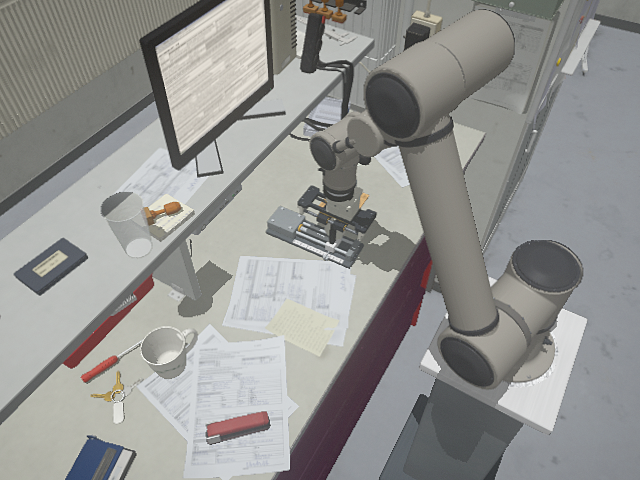

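Run:
```python
from h import *
im=eyes.read_camera("top")[:,:,::-1];cv2.imwrite("pics/zz_t.png",cv2.resize(im[150:320,150:490],None,fx=2.3,fy=2.3,interpolation=2))
im=eyes.read_camera("wrist")[:,:,::-1];cv2.imwrite("pics/zz_c.png",cv2.resize(im[150:225,260:370],None,fx=7,fy=7,interpolation=2))
s=monitor.observe();print(s["time"],s["tool_pos"].round(4),s["contact_force"].round(1),s["opening"])
```

```text
25.5 [ 0.4891 -0.0358  0.0163] [10.9  2.5 -6.1] 0.014614336525790498
```

View pics/zz_t.png

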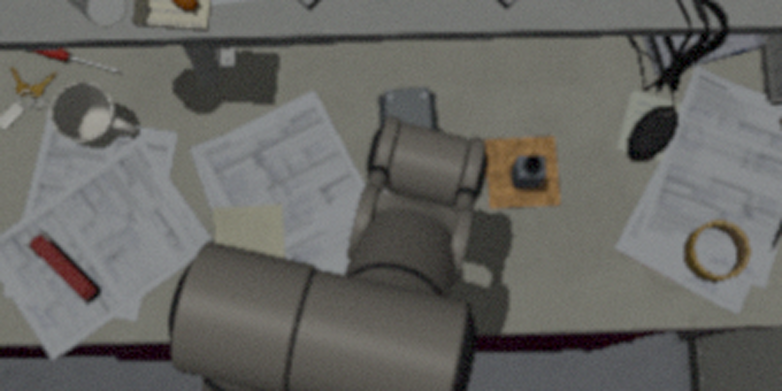

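View pics/zz_c.png

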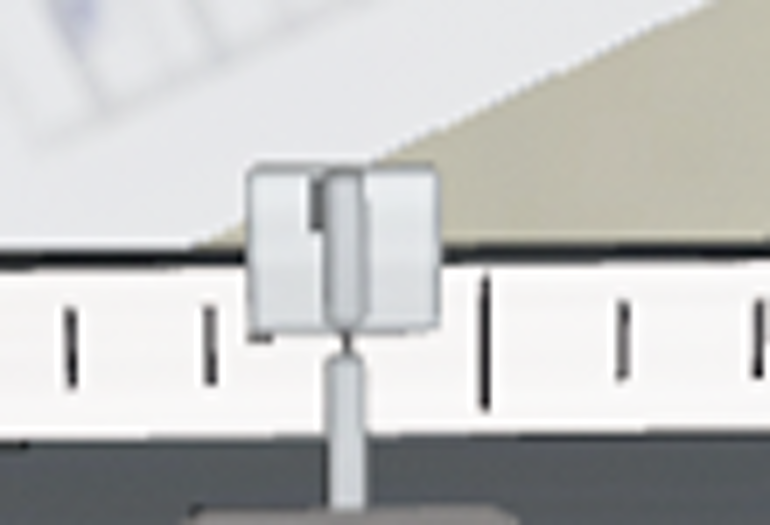

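The top view shows the bottle standing on the mat and the bystanders where they were. The pointer and ridge still line up (columns 346 and 346), and the pose is steady. Handing in.

```bash
python3 -c "
from cell import order
print(order.hand_in())"
```

```text
the job is handed in; nothing more can be done
None
```

I stood the oil bottle upright on the cork mat and let go of it. I then gripped the handle and pulled the slide out to the marker, and I handed the job in at 25.5 s with the gripper still holding it there.

**Last checks before hand-in**
- **Pointer:** it was level with the clip's ridge to within about 0.3 mm, whatever heights I assumed for the two. The pose drifted only 0.2–0.3 mm over the last 0.25 s.
- **Grip:** the gripper was set to 35 N with a 14.6 mm opening on the handle plate. The force on the tool was about 11 N along the slide, as expected from the spring.
- **Bottle:** the top view showed it standing free within the mat. I last saw it from the side just after release, because the arm then blocked that view.
- **Bystanders:** the mug, tape roll and stapler looked untouched in the top view.

**What disagreed or failed**
- **Fingertips:** the real tips end about 37 mm short of the reported tool point. My first grasp, at the bottle's collar, therefore closed on nothing and did not move the bottle. I took the offset from the wrist images, confirmed it by lowering carefully, and used it from then on.
- **Handle position:** the top and wrist cameras disagreed by about 6–7 mm on where the handle was along the slide. I used the wrist view, and the grip confirmed it.
- **Tool tilt:** pulling against the spring tilted the tool by about 1.8°. I allowed for this in the alignment check.

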